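Put away the microscope objectives and lay the slides on the sloping rest

TASK

The microscope session is over. Press every objective that is out on the bench, sleeve down, fully home into the storage block whose stripes match its colour band, and lay every framed slide flat on the sloping rest, lengthwise up and down the slope, with its whole underside on the plate. Any order will do; leave the oil bottle, the dish and the brush where they are.

Things in the scene. Friction and masses are not known exactly. Their poses are not given: they have to be found in the camera images.
- objective_red: Microscope objective with a red band near its top, upright on the bench at first. Origin: centre of its underside; z up its axis. From below: plain sleeve 22 mm diameter, 18 mm long, square-edged; flat shoulder; barrel 30 mm diameter up to 58 mm; steel nose tapering to 71 mm (17 mm across the tip). About 120 g. May be absent.
- objective_yellow: Microscope objective with a yellow band near its top, upright on the bench at first. Origin: centre of its underside; z up its axis. From below: plain sleeve 22 mm diameter, 18 mm long, square-edged; flat shoulder; barrel 30 mm diameter up to 58 mm; steel nose tapering to 71 mm (17 mm across the tip). About 120 g. May be absent.
- objective_blue: Microscope objective with a blue band near its top, upright on the bench at first. Origin: centre of its underside; z up its axis. From below: plain sleeve 22 mm diameter, 18 mm long, square-edged; flat shoulder; barrel 30 mm diameter up to 58 mm; steel nose tapering to 71 mm (17 mm across the tip). About 120 g. May be absent.
- objective_green: Microscope objective with a green band near its top, upright on the bench at first. Origin: centre of its underside; z up its axis. From below: plain sleeve 22 mm diameter, 18 mm long, square-edged; flat shoulder; barrel 30 mm diameter up to 58 mm; steel nose tapering to 71 mm (17 mm across the tip). About 120 g. May be absent.
- objective_black: Microscope objective with a black band near its top, upright on the bench at first. Origin: centre of its underside; z up its axis. From below: plain sleeve 22 mm diameter, 18 mm long, square-edged; flat shoulder; barrel 30 mm diameter up to 58 mm; steel nose tapering to 71 mm (17 mm across the tip). About 120 g. May be absent.
- bore_red (a point): Mouth centre, level with the flat top (40 mm above the bench), of the bore in the fixed white 58 x 58 mm block with two red stripes. Five such blocks in a row, 60 mm pitch along this frame's y; x across the row, z up. Vertical blind bore 23 mm diameter, 22 mm deep, no chamfer. An objective is home with its shoulder on the block top: its origin 18 mm below this point.
- bore_yellow (a point): Mouth centre, level with the flat top (40 mm above the bench), of the bore in the fixed white 58 x 58 mm block with two yellow stripes. Five such blocks in a row, 60 mm pitch along this frame's y; x across the row, z up. Vertical blind bore 23 mm diameter, 22 mm deep, no chamfer. An objective is home with its shoulder on the block top: its origin 18 mm below this point.
- bore_blue (a point): Mouth centre, level with the flat top (40 mm above the bench), of the bore in the fixed white 58 x 58 mm block with two blue stripes. Five such blocks in a row, 60 mm pitch along this frame's y; x across the row, z up. Vertical blind bore 23 mm diameter, 22 mm deep, no chamfer. An objective is home with its shoulder on the block top: its origin 18 mm below this point.
- bore_green (a point): Mouth centre, level with the flat top (40 mm above the bench), of the bore in the fixed white 58 x 58 mm block with two green stripes. Five such blocks in a row, 60 mm pitch along this frame's y; x across the row, z up. Vertical blind bore 23 mm diameter, 22 mm deep, no chamfer. An objective is home with its shoulder on the block top: its origin 18 mm below this point.
- bore_black (a point): Mouth centre, level with the flat top (40 mm above the bench), of the bore in the fixed white 58 x 58 mm block with two black stripes. Five such blocks in a row, 60 mm pitch along this frame's y; x across the row, z up. Vertical blind bore 23 mm diameter, 22 mm deep, no chamfer. An objective is home with its shoulder on the block top: its origin 18 mm below this point.
- slide_a: Framed specimen slide: flat black frame with a glass window, 76 x 26 x 10 mm (x, y, z), 40 g, lying flat on the bench, window up. Origin: centre of its underside; x along its length (paper label at the -x end), z up. May be absent.
- slide_b: Framed specimen slide: flat black frame with a glass window, 76 x 26 x 10 mm (x, y, z), 40 g, lying flat on the bench, window up. Origin: centre of its underside; x along its length (paper label at the -x end), z up. May be absent.
- slide_c: Framed specimen slide: flat black frame with a glass window, 76 x 26 x 10 mm (x, y, z), 40 g, lying flat on the bench, window up. Origin: centre of its underside; x along its length (paper label at the -x end), z up. May be absent.
- rest_face: Sloping top of the fixed slide rest: white plate, 120 mm up the slope, 200 mm across. Origin: centre of the surface, 34 mm above the bench; x up the slope, y across, z square out of it. It rises 15 degrees (0.26 rad), away from the robot; a 6 mm high black lip along the low edge, inner face at x = -60 mm. Three flat blue strips at y = -60, 0, 60 mm mark the places of slides.
- oil: Bystander: small amber immersion-oil bottle, 32 mm diameter, 65 mm tall, upright. Leave alone. Origin at the centre of its underside.
- dish: Bystander: glass dish, 70 mm diameter, 18 mm tall. Leave alone. Origin at the centre of its underside.
- brush: Bystander: flat dusting brush 150 mm long, lying flat. Leave alone. Origin at its middle, handle to its -x.

How it is judged (in metres and radians):
At the end, for the whole second after the job is handed in: Objectives present: in own colour's bore, within 3 mm, origin 15.5 mm or more below the block top, tilt < 0.08 rad. Slides present: on the rest, within 4 mm of its face, 30 mm of mid-slope, 95 mm of centre across, flat to 0.08, lengthwise to 0.3 rad. All released, at rest (horizontal distance between objective_red and bore_red below 0.003 m and z of objective_red in the frame of bore_red below -0.0155 m and angle between each of objective_red, objective_yellow, objective_blue, objective_green, objective_black's own z axis and vertical below 0.08 rad and linear speed of each of objective_red, objective_yellow, objective_blue, objective_green, objective_black, slide_a, slide_b, slide_c below 0.02 m/s and contact force between each of objective_red, objective_yellow, objective_blue, objective_green, objective_black, slide_a, slide_b, slide_c and the fingers below 0.1 N and horizontal distance between objective_yellow and bore_yellow below 0.003 m and z of objective_yellow in the frame of bore_yellow below -0.0155 m and horizontal distance between objective_blue and bore_blue below 0.003 m and z of objective_blue in the frame of bore_blue below -0.0155 m and horizontal distance between objective_green and bore_green below 0.003 m and z of objective_green in the frame of bore_green below -0.0155 m and horizontal distance between objective_black and bore_black below 0.003 m and z of objective_black in the frame of bore_black below -0.0155 m and z of slide_a in the frame of rest_face between -0.004 and 0.004 m and x of slide_a in the frame of rest_face between -0.03 and 0.03 m and y of slide_a in the frame of rest_face between -0.095 and 0.095 m and angle between the z axis of each of slide_a, slide_b, slide_c and the z axis of rest_face, either way round below 0.08 rad and angle between the x axis of each of slide_a, slide_b, slide_c and the x axis of rest_face, either way round below 0.3 rad and z of slide_b in the frame of rest_face between -0.004 and 0.004 m and x of slide_b in the frame of rest_face between -0.03 and 0.03 m and y of slide_b in the frame of rest_face between -0.095 and 0.095 m and z of slide_c in the frame of rest_face between -0.004 and 0.004 m and x of slide_c in the frame of rest_face between -0.03 and 0.03 m and y of slide_c in the frame of rest_face between -0.095 and 0.095 m); the robot touches nothing.
It fails at once if the oil is moved by over 3 cm or tipped (distance of oil from where it was at the start of the episode above 0.03 m or angle between oil's own z axis and vertical above 0.5 rad).
It fails at once if the dish is moved by over 3 cm (distance of dish from where it was at the start of the episode above 0.03 m).
It fails at once if the brush is moved by over 3 cm (distance of brush from where it was at the start of the episode above 0.03 m).
Of objective_red, objective_yellow, objective_blue, objective_green, objective_black only 4 to 5 are there at a start; the rules pass over those that are not, and their reading is None.
Of slide_a, slide_b, slide_c only 2 to 3 are there at a start; the rules pass over those that are not, and their reading is None.
At some moment in a run one of slide_a, slide_b, slide_c may be knocked a few centimetres aside while the robot is not near it.
It also fails if it takes over 210 s, if anything falls off the work surface, if the arm or the gripper's body presses on something with over 40 N, if the wrist force passes 120 N, or if a joint passes its speed limit or range.

ROBOT

A 6-joint arm with a two-finger parallel gripper is mounted at the origin on the work surface. World frame = base frame: x ahead of the robot, y to its left, z up, the work surface at z = 0. Lengths are in mm, angles in rad, forces in N, time in s.
With the tool pointing down it reaches from about 300 to 825 mm from the base axis. Payload 5.4 kg.
Tool frame: the origin (TCP) lies midway between the tips of the shut fingers; the grasp point (between the pads) lies env.grip_depth behind it (env.grip_depth is the distance from the TCP to the grasp point, in mm); z points along the fingers, y is the line along which they close (so a half turn about z gives the same grasp; the last joint's range is limited). The gripper opens to 92 mm and grips with 3 to 60 N. Pads are 20 mm wide; open, the fingers measure 128 mm over their backs; the gripper's body (75 mm by 189 mm) begins 69 mm behind the grasp point.
Start: joints at [-1.362, 0.158, 1.597, -0, 1.386, -0.21], TCP at [233.807, -525.3, 214.601] pointing down, gripper open.
Joint ranges: [-2.91, 2.91], [-0.94, 2.29], [0.18, 2.7], [-1.29, 4.43], [0.17, 2.64], [-3, 3]. Speed limits (rad/s): [2.57, 2.57, 3.14, 3.14, 3.14, 3.14].

INTERFACE

Orientations are given as a rotation vector (axis times angle).
In Python, from rig import env gives the robot as it stands.
- The arm moves only by the shell command python3 drive.py FILE [FORCE], which reads ROWS from the file FILE. ROWS is 1 to 8 rows, one to a line, with the numbers parted by spaces; each row has 7 numbers: the finger opening in mm, then dx, dy, dz in mm, then a rotation vector rx, ry, rz in rad; each row shifts and turns the commanded pose from where the row before left it, along the tool's axes as they then stand; what a row does not reach is not made up. A row lasts 1/10 s, in which the tool goes at most 50 mm and 0.15 rad, less where a joint would pass 70% of its speed; a pose out of reach is approached as far as the arm can. The fingers move at their own pace and stop on an object; FORCE is the grip in N (left out, the last holds). Time passes only in rows, so rows that do not move let the fingers close. It prints the time, the measured TCP pose, the force, the opening and the grip force at its end. Input that does not fit is refused with a message, and nothing moves.
- env.get_state(): the state, without advancing time (a new reading comes with each control period).
- env.grab_frame(name): name is "scene" or "top" or "wrist"; returns a dict with "frame" (420x560x3 uint8, blue, green, red), "K" (3x3 intrinsics, pixels), "extrinsics" (4x4, takes a point from camera to world coordinates). Camera axes: x right, y up, looking along -z (the intrinsics and any distortion apply to the point x, -y, -z); pixel columns grow to the right and rows downward; lengths in mm; the calibration is good to about 2 mm. A picture is of the moment at which its call begins. There is no depth.
- env.job_done(): hands the job in; it is judged then, once.
The state is a dict: "time": time; "q": joint angles; "qd": joint speeds; "joint_torque": joint torques, N m; "ee_pos": TCP position; "tool_rot": TCP orientation; "wrist_force": force on the tool from outside, world axes, zero at the start; "moment": the same for the moment, N m; "width": finger opening in mm; "finger_force": force on a finger pad.
Only numpy, scipy, OpenCV 4.12 (cv2) and the standard library are available. Lean on these libraries where they do the work, as an engineer would, in place of code of your own. Each camera call takes 0.05 s, during which the arm holds its last target. There are 200 camera calls.

## Working session

There is one attempt and no reset: what is moved stays moved. The work goes in short steps, Python scripts to look and compute and a shell command to move; the robot and the scene stay as the last step left them, time stands still between calls to the robot, and variables do not carry over. Pictures are saved under pics/ and viewed, at most 14 in all, crops included, and the job is handed in when it is done.

```bash
ls; mkdir -p pics
python3 - <<'E'
from rig import env
import cv2,numpy as np
np.set_printoptions(precision=4,suppress=True)
print(env.get_state(), env.grip_depth)
for n in ("scene","top","wrist"):
    f=env.grab_frame(n); cv2.imwrite(f"pics/{n}0.png",f["frame"]); print(n,f["K"],f["extrinsics"],[k for k in f])
    np.savez(f"pics/{n}0.npz",K=f["K"],E=f["extrinsics"])
E
```

```text
drive.py
pics
rig.py
{'time': 0.0, 'q': array([-1.3621,  0.1591,  1.5982, -0.    ,  1.3862, -0.2101]), 'qd': array([ 0.0015,  0.0004, -0.0015, -0.0007,  0.002 , -0.0004]), 'joint_torque': array([ -0.0025, -38.5577, -32.211 ,   0.0698,   0.0381,  -0.0002]), 'ee_pos': array([ 233.6486, -524.7108,  213.6203]), 'tool_rot': array([-3.0711, -0.6526,  0.    ]), 'wrist_force': array([-0.3843, -0.3935, -0.2001]), 'moment': array([ 0.0044,  0.0454, -0.0155]), 'finger_force': 0.0, 'width': 92.23828229280437} 18.700000000000003
scene [[465.8678   0.     280.8668]
 [  0.     465.8678 208.118 ]
 [  0.       0.       1.    ]] [[  -0.2573   -0.5315    0.807  1429.0816]
 [   0.9662   -0.1547    0.2063  255.7043]
 [   0.0152    0.8328    0.5533  656.1579]
 [   0.        0.        0.        1.    ]] ['frame', 'K', 'extrinsics']
top [[457.3025   0.     279.517 ]
 [  0.     457.3025 218.617 ]
 [  0.       0.       1.    ]] [[  -0.022     0.9876   -0.1552  380.0315]
 [  -0.9996   -0.0191    0.0203   49.0358]
 [   0.0171    0.1556    0.9877 1294.3537]
 [   0.        0.        0.        1.    ]] ['frame', 'K', 'extrinsics']
wrist [[303.0314   0.     279.1444]
 [  0.     303.0314 212.4108]
 [  0.       0.       1.    ]] [[   0.4068    0.8843    0.229   296.9175]
 [  -0.9135    0.3943    0.1    -495.7206]
 [  -0.0019   -0.2499    0.9683  383.5277]
 [   0.        0.        0.        1.    ]] ['frame', 'K', 'extrinsics']
```
```bash
python3 -c "
import cv2
f=cv2.imread('pics/top0.png'); cv2.imwrite('pics/top0b.png',cv2.resize(f,(800,600),interpolation=cv2.INTER_CUBIC))"
```

View pics/top0b.png

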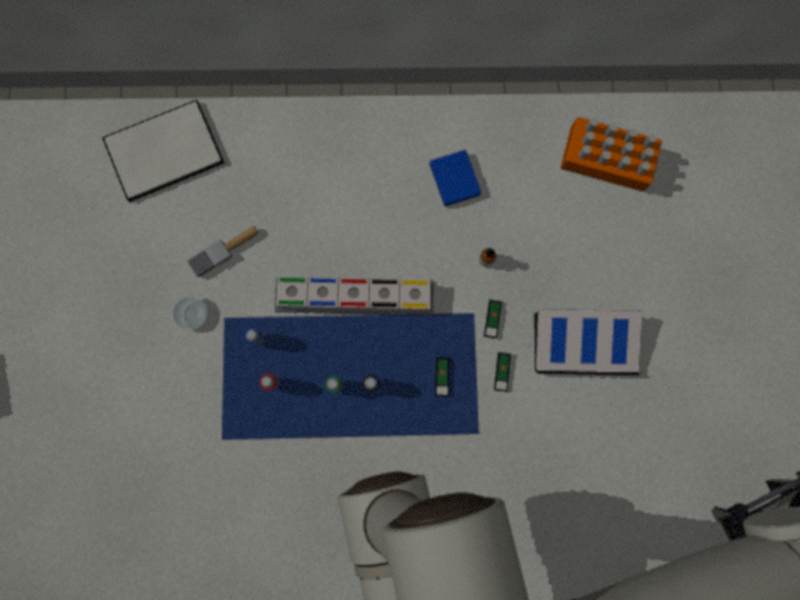

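View pics/scene0.png

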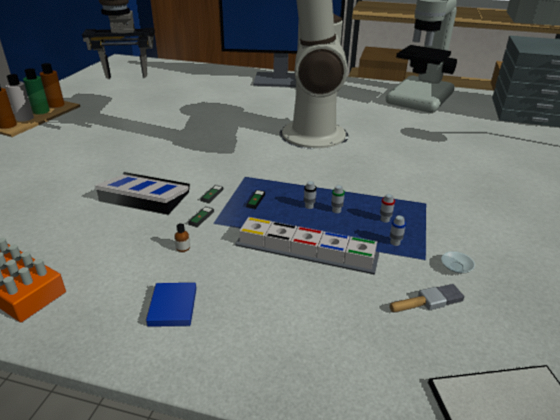

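The top view shows four objectives: blue near (252,336), red (268,382), green (333,384) and black (371,383). The bores run green, blue, red, black, yellow at (292..415,292). There are three slides, at (493,318), (502,371) and (442,376), and the rest is at (588,341). There is no yellow objective. Next I'll compute coarse positions.

```bash
cat > h.py <<'E'
from rig import env
import cv2,numpy as np
from scipy.spatial.transform import Rotation as Ro
np.set_printoptions(precision=2,suppress=True)
def grab(n,name=None):
    f=env.grab_frame(n)
    if name: cv2.imwrite(f"pics/{name}.png",f["frame"]); np.savez(f"pics/{name}.npz",K=f["K"],E=f["extrinsics"])
    return f["frame"],f["K"],f["extrinsics"]
def load(name):
    d=np.load(f"pics/{name}.npz"); return cv2.imread(f"pics/{name}.png"),d["K"],d["E"]
def ray(px,z,K,E):   # pixel -> world point on the plane of height z
    d=np.linalg.inv(K)@[px[0],px[1],1]; d=E[:3,:3]@(d*[1,-1,-1]); return E[:3,3]+d*(z-E[2,3])/d[2]
def proj(P,K,E):
    c=E[:3,:3].T@(np.asarray(P,float)-E[:3,3])*[1,-1,-1]; p=K@c; return p[:2]/p[2]
def pose():
    s=env.get_state(); return np.array(s["ee_pos"]),Ro.from_rotvec(s["tool_rot"])
def to(X,Y,Z,rv=None):   # tool-axis shift and turn from the measured pose
    p,R=pose(); print("shift",R.inv().apply(np.array([X,Y,Z])-p), "turn", (R.inv()*Ro.from_rotvec(rv)).as_rotvec() if rv is not None else "")
E
python3 - <<'E'
from h import *
_,K,E=load("top0")
pts=dict(blue=(252,336,71),red=(268,382,71),green=(333,384,71),black=(371,383,71),bG=(292,292,40),bB=(322,292,40),bR=(353,292,40),bK=(384,293,40),bY=(415,294,40),
s1=(493,318,10),s2=(502,371,10),s3=(442,376,10),rest=(589,341,34),rTL=(539,310,50),rTR=(640,310,50),rBL=(539,372,18),rBR=(639,372,18),oil=(488,255,65),dish=(192,315,18))
for k,(u,v,z) in pts.items(): print(k,ray((u*.7,v*.7),z,K,E))
p,R=pose(); print(R.as_matrix()); print("cam in tool", R.inv().apply(load("wrist0")[2][:3,3]-p), R.inv().as_matrix()@load("wrist0")[2][:3,:3])
to(500,0,300,[2.2214,2.2214,0]); to(500,0,300,[-2.2214,2.2214,0]); to(500,0,300,[3.1416,0,0])
E
```

```text
blue [532.56 301.5   71.  ]
red [445.89 270.77  71.  ]
green [439.64 150.22  71.  ]
black [439.99  79.55  71.  ]
bG [621.2 231.4  40. ]
bB [620.1  173.08  40.  ]
bR [618.97 112.72  40.  ]
bK [615.85  52.29  40.  ]
bY [612.73  -8.2   40.  ]
s1 [ 566.75 -163.81   10.  ]
s2 [ 461.03 -176.89   10.  ]
s3 [453.71 -58.37  10.  ]
rest [ 514.31 -345.45   34.  ]
rTL [ 574.85 -247.19   50.  ]
rTR [ 571.06 -444.05   50.  ]
rBL [ 457.06 -248.     18.  ]
rBR [ 452.95 -444.93   18.  ]
oil [ 682.2  -150.46   65.  ]
dish [583.09 430.47  18.  ]
[[ 0.91  0.41 -0.  ]
 [ 0.41 -0.91  0.  ]
 [ 0.   -0.   -1.  ]]
cam in tool [  69.62   -1.13 -169.63] [[ 0.    0.97  0.25]
 [ 1.   -0.    0.  ]
 [ 0.    0.25 -0.97]]
shift [ 456.73 -371.29  -85.48] turn [-0.   -0.   -1.15]
shift [ 456.73 -371.29  -85.48] turn [-0.    0.    1.99]
shift [ 456.73 -371.29  -85.48] turn [-0.   -0.    0.42]
```

```bash
echo '92 0 0 -5 0 0 -0.144
92 0 0 -5 0 0 -0.144
92 0 0 -5 0 0 -0.144
92 0 0 -5 0 0 -0.144
92 0 0 -5 0 0 -0.144
92 0 0 -5 0 0 -0.144
92 0 0 -5 0 0 -0.144
92 0 0 -5 0 0 -0.144' > path.dat && python3 drive.py path.dat 20
echo '92 46 18 0 0 0 0
92 46 18 0 0 0 0
92 46 18 0 0 0 0
92 46 18 0 0 0 0
92 46 18 0 0 0 0
92 46 18 0 0 0 0
92 46 18 0 0 0 0' > path.dat && python3 drive.py path.dat
echo '92 46 18 0 0 0 0
92 46 18 0 0 0 0
92 46 18 0 0 0 0
92 46 18 0 0 0 0
92 46 18 0 0 0 0
92 46 18 0 0 0 0
92 46 18 0 0 0 0
92 0 0 0 0 0 0' > path.dat && python3 drive.py path.dat
python3 - <<'E'
from h import *
im,K,E=grab("wrist","w1"); cv2.imwrite("pics/w1b.png",cv2.resize(im,(800,600),interpolation=cv2.INTER_CUBIC))
p,R=pose(); print(p,R.as_rotvec(), env.get_state()["q"])
E
```

```text
time: 0.95
ee_pos: [233.7, -525.1, 254.4]
tool_rot: [-2.214, -2.228, -0.001]
wrist_force: [1.0, -0.3, -0.5]
width: 91.9
finger_force: 0.0
time: 1.65
ee_pos: [360.0, -201.3, 254.4]
tool_rot: [2.222, 2.221, 0.0]
wrist_force: [0.7, 0.7, 0.4]
width: 91.9
finger_force: 0.0
time: 2.45
ee_pos: [486.1, 123.6, 253.9]
tool_rot: [-2.213, -2.227, -0.001]
wrist_force: [-0.6, -0.9, -0.5]
width: 91.8
finger_force: 0.0
[485.62 121.1  253.89] [-2.22 -2.23  0.  ] [ 0.   -0.06  1.75  0.    1.46 -0.  ]
```

View pics/w1b.png

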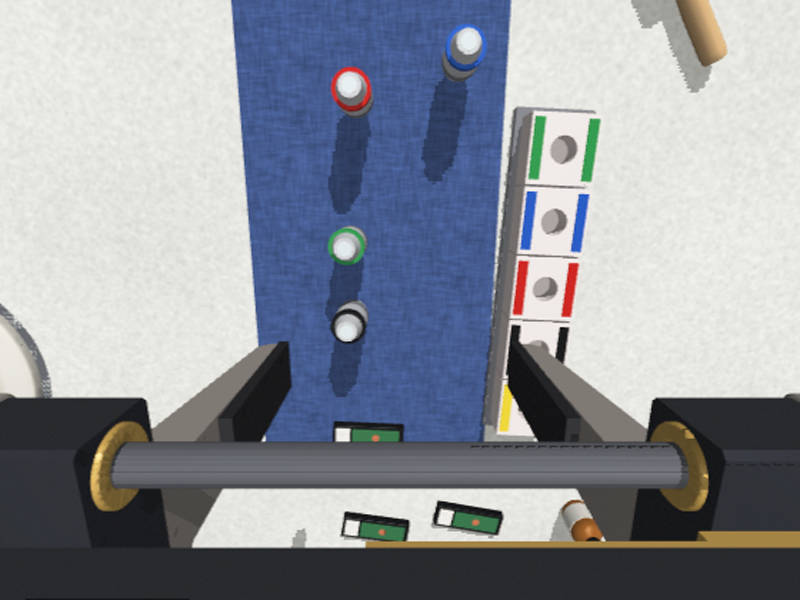

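The wrist view shows the tips at red (349,86), green (346,246), black (347,327) and blue (467,41), with the bores green, blue, red and black running down the right at (564,149), (554,221), (545,288) and (538,350).

```bash
cat >> h.py <<'E'
def blob(mask,at,r=40):   # centroid and area of the component nearest to a pixel
    n,l,s,c=cv2.connectedComponentsWithStats(mask.astype(np.uint8)); ok=[i for i in range(1,n) if s[i,4]>12]
    i=min(ok,key=lambda i:np.hypot(*(c[i]-at))); return c[i],s[i,4]
def tip(im,at):  # bright nearly grey disc
    g=im.astype(int); return blob((g.min(2)>165)&(np.hypot(*(np.indices(im.shape[:2])[::-1]-np.array(at)[:,None,None]))<25),at)
def stripes(im,name,at,lim=45):
    h=cv2.cvtColor(im,cv2.COLOR_BGR2HSV).astype(int); H,S,V=h[...,0],h[...,1],h[...,2]
    m={"red":((H<8)|(H>172))&(S>140),"green":(abs(H-65)<18)&(S>110),"blue":(abs(H-109)<9)&(S>150)&(V>140),"black":V<45,"yellow":(abs(H-27)<7)&(S>140)}[name]
    m=m&(np.hypot(*(np.indices(im.shape[:2])[::-1]-np.array(at)[:,None,None]))<lim)
    n,l,s,c=cv2.connectedComponentsWithStats(m.astype(np.uint8)); o=np.argsort(-s[1:,4])[:2]+1; return c[o],s[o,4]
E
python3 - <<'E'
from h import *
im,K,E=load("w1")
for k,u,v in (("red",349,86),("green",346,246),("black",347,327),("blue",467,41)):
    c,a=tip(im,(u*.7,v*.7)); print(k,c/.7,a,ray(c,71,K,E), im[int(v*.7),int(u*.7)])
for k,u,v in (("green",564,149),("blue",554,221),("red",545,288)):
    c,a=stripes(im,k,(u*.7,v*.7)); print(k,c/.7,a,[ray(x,40,K,E) for x in c],np.mean([ray(x,40,K,E) for x in c],0))
E
```

```text
red [348.9   83.75] 244 [446.8  272.38  71.  ] [241 238 231]
green [344.61 245.6 ] 235 [440.7  152.06  71.  ] [236 234 227]
black [347.1  327.21] 225 [441.14  82.55  71.  ] [236 234 227]
blue [468.08  40.41] 252 [534.18 301.77  71.  ] [240 239 231]
green [[589.83 149.12]
 [536.31 147.01]] [290 282] [array([644.31, 230.52,  40.  ]), array([599.33, 231.89,  40.  ])] [621.82 231.2   40.  ]
blue [[579.16 221.93]
 [527.81 219.23]] [249 245] [array([641.99, 170.41,  40.  ]), array([597.02, 172.41,  40.  ])] [619.51 171.41  40.  ]
red [[569.31 289.01]
 [519.86 286.9 ]] [231 228] [array([639.66, 110.48,  40.  ]), array([594.68, 112.12,  40.  ])] [617.17 111.3   40.  ]
```

The bore pitch measures 60 mm, as it should. Before inserting, I'll calibrate the camera-to-tool offset by viewing the red bore on the tool axis at two yaws.

```bash
echo '50 -3 44 0 0 0 0
50 -3 44 0 0 0 0
50 -4 43 0 0 0 0
50 0 0 0 0 0 0
50 0 0 0 0 0 0' > path.dat && python3 drive.py path.dat >/dev/null
python3 -c "
from h import *
print(pose()[0]); grab('wrist','w2')"
echo '50 0 0 0 0 0 0.143
50 0 0 0 0 0 0.143
50 0 0 0 0 0 0.143
50 0 0 0 0 0 0.143
50 0 0 0 0 0 0.143
50 0 0 0 0 0 0.143' > path.dat && python3 drive.py path.dat >/dev/null
echo '50 0 0 0 0 0 0.143
50 0 0 0 0 0 0.143
50 0 0 0 0 0 0.143
50 0 0 0 0 0 0.143
50 0 0 0 0 0 0.141
50 0 0 0 0 0 0
50 0 0 0 0 0 0' > path.dat && python3 drive.py path.dat >/dev/null
python3 - <<'E'
from h import *
print(pose()[0],pose()[1].as_rotvec()); grab('wrist','w3')
for n in ("w2","w3"):
    im,K,E=load(n)
    for k,y0 in (("green",(621.8,231.2)),("blue",(619.5,171.4)),("red",(617.2,111.3)),("black",(614.8,51.3)),("yellow",(612.5,-8.6))):
        at=proj((*y0,40),K,E)
        if not(0<at[0]<560 and 0<at[1]<420): continue
        c,a=stripes(im,k,at,50); print(n,k,at,c.ravel(),a,np.mean([ray(x,40,K,E) for x in c],0))
E
```

```text
[616.47 107.26 253.48]
[616.06 108.62 255.61] [3.14 0.   0.  ]
w2 green [284.75  87.75] [265.72  86.22 303.8   88.4 ] [288 284] [621.83 231.69  40.  ]
w2 blue [282.74 139.83] [300.98 140.69 264.4  139.16] [250 242] [619.45 171.29  40.  ]
w2 red [280.88 188.12] [298.45 188.78 263.32 187.5 ] [233 228] [617.22 111.28  40.  ]
w2 black [279.08 232.74] [262.05 231.73 295.9  233.42] [178 173] [614.67  51.53  40.  ]
w2 yellow [277.49 274.08] [293.78 274.7  261.23 273.26] [183 179] [612.54  -8.45  40.  ]
w3 green [184.33 185.04] [184.19 167.23 185.01 201.96] [246 224] [622.06 230.82  40.  ]
w3 blue [230.98 186.97] [231.65 169.27 231.3  203.91] [236 220] [619.67 170.77  40.  ]
w3 red [277.72 188.89] [279.02 171.36 277.53 205.87] [259 234] [617.23 110.61  40.  ]
w3 black [324.24 190.88] [326.05 173.1  323.19 207.52] [212 190] [615.22  50.85  40.  ]
w3 yellow [370.53 192.78] [373.24 175.38 368.82 209.68] [255 234] [612.51  -9.21  40.  ]
```

```bash
echo '50 -44 -10.8 0 0 0 0
50 -44 -10.8 0 0 0 0
50 -44 -10.8 0 0 0 0
50 -44 -10.8 0 0 0 0
50 0 0 45 0 0 0
50 0 0 45 0 0 0
50 0 0 45 0 0 0
50 0 0 0 0 0 0' > path.dat && python3 drive.py path.dat 15 >/dev/null; echo '50 0 0 0 0 0 0' > path.dat && python3 drive.py path.dat; python3 -c "
from h import *
to(440.4,151.7,28)"
```

```text
time: 5.3
ee_pos: [440.7, 151.9, 120.3]
tool_rot: [3.142, 0.001, -0.001]
wrist_force: [0.6, 0.4, 0.2]
width: 50.0
finger_force: 0.0
shift [-0.29  0.21 92.34] turn
```

```bash
echo '50 0 0 40 0 0 0
50 0 0 36 0 0 0
50 0 0 16 0 0 0
50 0 0 0 0 0 0
20 0 0 0 0 0 0
20 0 0 0 0 0 0
20 0 0 0 0 0 0
20 0 0 0 0 0 0' > path.dat && python3 drive.py path.dat 10; echo '20 0 0 0 0 0 0
20 0 0 0 0 0 0
20 0 0 0 0 0 0' > path.dat && python3 drive.py path.dat
```

```text
time: 6.1
ee_pos: [442.8, 151.7, 29.5]
tool_rot: [3.141, 0.001, 0.007]
wrist_force: [0.7, -2.9, 6.7]
width: 30.6
finger_force: 10.0
time: 6.4
ee_pos: [442.9, 151.5, 29.4]
tool_rot: [3.141, 0.0, 0.006]
wrist_force: [1.2, -3.1, 6.0]
width: 30.1
finger_force: 10.0
```

```bash
echo '50 0 0 0 0 0 0
50 0 0 0 0 0 0
50 0 0 0 0 0 0
50 0 0 0 0 0 0' > path.dat && python3 drive.py path.dat; python3 -c "
from h import *
im,K,E=grab('wrist','w4'); cv2.imwrite('pics/w4b.png',im); print(pose()[0],env.get_state()['q'])"
```

```text
time: 6.8
ee_pos: [440.5, 152.0, 27.4]
tool_rot: [-3.141, 0.0, 0.001]
wrist_force: [-0.6, -0.7, 0.4]
width: 49.9
finger_force: 0.0
[440.51 152.02  27.39] [0.07 0.12 2.04 0.   0.97 1.64]
```

View pics/w4b.png

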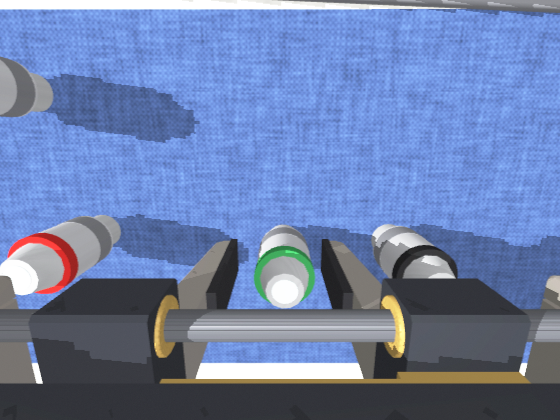

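The picture shows the green objective upright and centred between the fingers at (285,270). I'll rotate back and grip it along x.

```bash
echo '50 0 0 0 0 0 -0.143
50 0 0 0 0 0 -0.143
50 0 0 0 0 0 -0.143
50 0 0 0 0 0 -0.143
50 0 0 0 0 0 -0.143
50 0 0 0 0 0 -0.143' > path.dat && python3 drive.py path.dat > /dev/null;echo '50 0 0 0 0 0 -0.143
50 0 0 0 0 0 -0.143
50 0 0 0 0 0 -0.143
50 0 0 0 0 0 -0.143
50 0 0 0 0 0 -0.141
50 0 0 0 0 0 0
50 0 0 0 0 0 0' > path.dat && python3 drive.py path.dat; echo '20 0 0 0 0 0 0
20 0 0 0 0 0 0
20 0 0 0 0 0 0
20 0 0 0 0 0 0
20 0 0 0 0 0 0
20 0 0 0 0 0 0' > path.dat && python3 drive.py path.dat 20;  echo '20 0 0 -20 0 0 0
20 0 0 -40 0 0 0
20 0 0 -30 0 0 0
20 0 0 0 0 0 0
20 0 0 0 0 0 0' > path.dat && python3 drive.py path.dat;python3 -c "
from h import *
to(621.6,231.0,118,[-2.2214,-2.2214,0])"
```

```text
time: 8.15
ee_pos: [440.7, 152.0, 27.5]
tool_rot: [-2.225, -2.218, 0.0]
wrist_force: [0.2, 0.4, 0.6]
width: 50.2
finger_force: 0.0
time: 8.75
ee_pos: [440.8, 151.9, 27.6]
tool_rot: [-2.222, -2.221, 0.0]
wrist_force: [-0.9, -0.5, -0.2]
width: 29.4
finger_force: 20.0
time: 9.25
ee_pos: [440.9, 151.9, 117.6]
tool_rot: [2.221, 2.221, 0.001]
wrist_force: [-1.2, 0.0, -1.1]
width: 29.5
finger_force: 20.0
shift [ 79.07 180.7   -0.3 ] turn [ 0.  0. -0.]
```

```bash
echo '20 15.8 36 0 0 0 0
20 15.8 36 0 0 0 0
20 15.8 36 0 0 0 0
20 15.8 36 0 0 0 0
20 15.8 36 0 0 0 0
20 0 0 30 0 0 0
20 0 0 10 0 0 0
20 0 0 0 0 0 0' > path.dat && python3 drive.py path.dat >/dev/null;  echo '20 0 0 0 0 0 0
20 0 0 0 0 0 0
20 0 0 0 0 0 0' > path.dat && python3 drive.py path.dat;python3 -c "
from h import *
to(621.6,231.0,62,[-2.2214,-2.2214,0])"
```

```text
time: 10.35
ee_pos: [621.3, 230.9, 79.0]
tool_rot: [2.221, 2.221, 0.003]
wrist_force: [-0.3, -0.2, -0.3]
width: 29.4
finger_force: 20.0
shift [ 0.05  0.25 17.01] turn [ 0. -0. -0.]
```

```bash
echo '20 0.1 0.3 6 0 0 0
20 0 0 4 0 0 0
20 0 0 4 0 0 0
20 0 0 3 0 0 0
20 0 0 3 0 0 0
20 0 0 0 0 0 0' > path.dat && python3 drive.py path.dat; echo '20 0 0 0 0 0 0' > path.dat && python3 drive.py path.dat
```

```text
time: 10.95
ee_pos: [622.9, 233.1, 59.7]
tool_rot: [2.221, 2.221, 0.01]
wrist_force: [2.0, 6.3, 3.4]
width: 29.8
finger_force: 20.0
time: 11.05
ee_pos: [622.9, 233.1, 59.3]
tool_rot: [2.221, 2.221, 0.01]
wrist_force: [1.6, 5.7, 4.1]
width: 29.5
finger_force: 20.0
```

```bash
echo '20 0 0 2 0 0 0
20 0 0 2 0 0 0
20 0 0 0 0 0 0
20 0 0 0 0 0 0' > path.dat && python3 drive.py path.dat; python3 -c "
from h import *
s=env.get_state();print(s['moment'],s['wrist_force'],pose()[1].as_matrix());im,K,E=grab('wrist','w5'); a=cv2.resize(im,(800,600),interpolation=cv2.INTER_CUBIC)
b,_,_=grab('scene','s5');cv2.imwrite('pics/s5b.png',np.hstack([cv2.resize(b[190:290,330:430],(400,400),interpolation=cv2.INTER_CUBIC),cv2.resize(im[150:350,180:380],(400,400),interpolation=cv2.INTER_CUBIC)]))"
```

```text
time: 11.45
ee_pos: [622.9, 233.1, 54.8]
tool_rot: [2.221, 2.221, 0.01]
wrist_force: [2.4, 7.0, 0.7]
width: 29.3
finger_force: 20.0
[ 1.21 -0.61 -0.02] [2.43 6.99 0.67] [[ 0.  1.  0.]
 [ 1. -0.  0.]
 [ 0.  0. -1.]]
```

View pics/s5b.png

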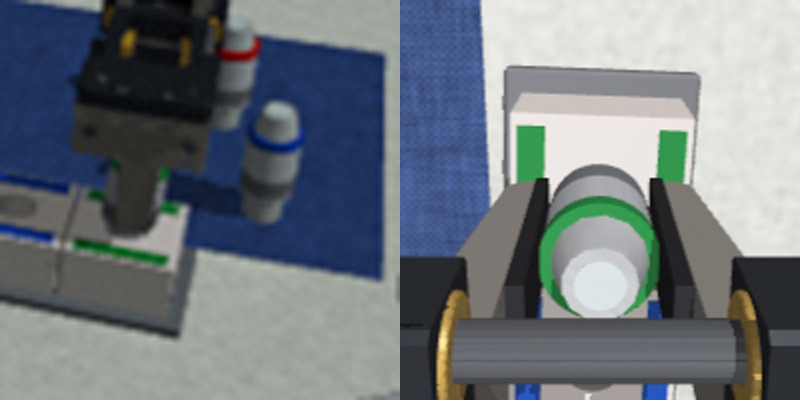

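It is entering the bore, with about 7 N of side load. I'll relieve that sideways and push down.

```bash
echo '20 1.5 0.8 0 0 0 0
20 0 0 2 0 0 0
20 0 0 2 0 0 0
20 0 0 2 0 0 0
20 0 0 2 0 0 0
20 0 0 0 0 0 0
20 0 0 0 0 0 0' > path.dat && python3 drive.py path.dat
```

```text
time: 12.25
ee_pos: [622.8, 232.7, 47.9]
tool_rot: [2.221, 2.221, 0.002]
wrist_force: [-2.7, 2.2, 12.6]
width: 29.6
finger_force: 20.0
```

```bash
echo '50 0 0 -1 0 0 0
50 0 0 0 0 0 0
50 0 0 0 0 0 0
50 0 0 -40 0 0 0
50 0 0 -40 0 0 0
50 -20 0 -40 0 0 0
50 -20 0 -30 0 0 0
50 0 0 0 0 0 0' > path.dat && python3 drive.py path.dat; echo '50 0 0 0 0 0 0
50 0 0 0 0 0 0' > path.dat && python3 drive.py path.dat >/dev/null
python3 - <<'E'
from h import *
im,K,E=grab('wrist','w6'); print(pose()[0])
c,a=stripes(im,'green',proj((621.8,231.2,40),K,E),50); m=np.mean([ray(x,40,K,E) for x in c],0); print(c,a,m)
for z in (53,93): print(z,proj((m[0],m[1],z),K,E))
t,a=tip(im,proj((m[0],m[1],93),K,E)); print(t,a,ray(t,93,K,E))
cv2.imwrite('pics/w6b.png',im)
E
```

```text
time: 13.05
ee_pos: [624.9, 190.6, 202.1]
tool_rot: [2.219, 2.214, 0.01]
wrist_force: [0.9, 0.3, 0.7]
width: 49.9
finger_force: 0.0
[620.45 192.87 193.87]
[[293.83 167.73]
 [260.65 165.22]] [600 339] [616.92 230.39  40.  ]
53 [277.12 167.79]
93 [276.63 172.62]
[282.59 169.77] 379 [622.23 232.93  93.  ]
```

View pics/w6b.png

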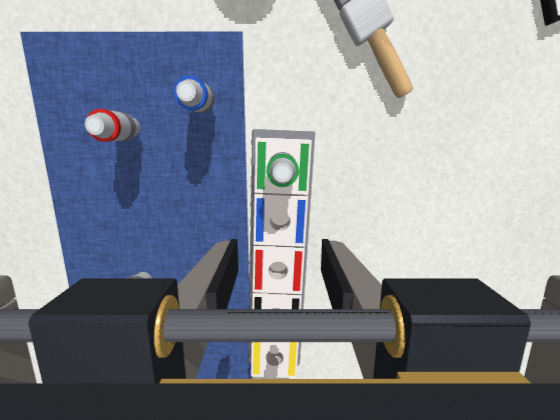

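Green looks home: the tip is at (283,170), centred between its stripes. Next is red, with the same two-way squeeze.

```bash
echo '50 0 0 0 0 0 0.143
50 0 0 0 0 0 0.143
50 0 0 0 0 0 0.143
50 0 0 0 0 0 0.143
50 0 0 0 0 0 0.143
50 0 0 0 0 0 0.143' > path.dat && python3 drive.py path.dat >/dev/null
echo '50 0 0 0 0 0 0.143
50 0 0 0 0 0 0.143
50 0 0 0 0 0 0.143
50 0 0 0 0 0 0.143
50 0 0 0 0 0 0.141
50 0 0 0 0 0 0' > path.dat && python3 drive.py path.dat >/dev/null
echo '50 -43.5 -19.8 0 0 0 0
50 -43.5 -19.8 0 0 0 0
50 -43.5 -19.8 0 0 0 0
50 -43.5 -19.8 0 0 0 0
50 0 0 40 0 0 0
50 0 0 40 0 0 0
50 0 0 0 0 0 0
50 0 0 0 0 0 0' > path.dat && python3 drive.py path.dat; python3 -c "
from h import *
to(446.6,272.2,27.5,[3.1416,0,0])"
```

```text
time: 15.3
ee_pos: [447.3, 271.7, 116.3]
tool_rot: [3.141, 0.003, -0.003]
wrist_force: [0.0, 0.3, 0.9]
width: 50.1
finger_force: 0.0
shift [-0.51 -0.53 88.78] turn [0. 0. 0.]
```

```bash
echo '50 -0.5 -0.5 40 0 0 0
50 0 0 36 0 0 0
50 0 0 13 0 0 0
50 0 0 0 0 0 0
20 0 0 0 0 0 0
20 0 0 0 0 0 0
20 0 0 0 0 0 0
20 0 0 0 0 0 0' > path.dat && python3 drive.py path.dat 10; echo '20 0 0 0 0 0 0
50 0 0 0 0 0 0
50 0 0 0 0 0 0
50 0 0 0 0 0 0
50 0 0 0 0 0 0' > path.dat && python3 drive.py path.dat
echo '50 0 0 0 0 0 -0.143
50 0 0 0 0 0 -0.143
50 0 0 0 0 0 -0.143
50 0 0 0 0 0 -0.143
50 0 0 0 0 0 -0.143
50 0 0 0 0 0 -0.143' > path.dat && python3 drive.py path.dat > /dev/null;echo '50 0 0 0 0 0 -0.143
50 0 0 0 0 0 -0.143
50 0 0 0 0 0 -0.143
50 0 0 0 0 0 -0.143
50 0 0 0 0 0 -0.141
50 0 0 0 0 0 0
50 0 0 0 0 0 0' > path.dat && python3 drive.py path.dat; echo '20 0 0 0 0 0 0
20 0 0 0 0 0 0
20 0 0 0 0 0 0
20 0 0 0 0 0 0
20 0 0 0 0 0 0
20 0 0 0 0 0 0' > path.dat && python3 drive.py path.dat 20;  echo '20 0 0 -20 0 0 0
20 0 0 -40 0 0 0
20 0 0 -30 0 0 0
20 0 0 0 0 0 0
20 0 0 0 0 0 0' > path.dat && python3 drive.py path.dat;python3 -c "
from h import *
to(617.9,112.7,118,[-2.2214,-2.2214,0])"
```

```text
time: 16.1
ee_pos: [449.1, 272.6, 29.5]
tool_rot: [-3.141, -0.0, -0.006]
wrist_force: [-0.1, -2.5, 6.0]
width: 29.8
finger_force: 10.0
time: 16.6
ee_pos: [447.1, 272.3, 27.3]
tool_rot: [3.142, -0.0, -0.001]
wrist_force: [-0.3, 0.3, 0.2]
width: 50.4
finger_force: 0.0
time: 17.9
ee_pos: [447.3, 272.3, 27.5]
tool_rot: [-2.225, -2.218, 0.0]
wrist_force: [0.7, 0.3, -0.8]
width: 50.0
finger_force: 0.0
time: 18.5
ee_pos: [447.4, 272.3, 27.6]
tool_rot: [-2.222, -2.221, 0.0]
wrist_force: [0.2, 0.6, -0.2]
width: 30.0
finger_force: 20.0
time: 19.0
ee_pos: [447.4, 272.3, 117.5]
tool_rot: [2.221, 2.221, 0.0]
wrist_force: [-0.1, 0.1, -1.5]
width: 29.5
finger_force: 20.0
shift [-159.55  170.5    -0.46] turn [ 0. -0. -0.]
```

```bash
echo '20 -31.9 34.1 0 0 0 0
20 -31.9 34.1 0 0 0 0
20 -31.9 34.1 0 0 0 0
20 -31.9 34.1 0 0 0 0
20 -31.9 34.1 0 0 0 0
20 0 0 30 0 0 0
20 0 0 10 0 0 0
20 0 0 0 0 0 0' > path.dat && python3 drive.py path.dat >/dev/null;  echo '20 0 0 0 0 0 0
20 0 0 0 0 0 0
20 0 0 0 0 0 0' > path.dat && python3 drive.py path.dat;python3 -c "
from h import *
to(617.9,112.7,62,[-2.2214,-2.2214,0])"
```

```text
time: 20.1
ee_pos: [618.4, 113.4, 78.9]
tool_rot: [2.219, 2.222, 0.002]
wrist_force: [0.3, 0.6, -2.0]
width: 30.0
finger_force: 20.0
shift [-0.7  -0.55 16.91] turn [0. 0. 0.]
```

```bash
echo '20 -0.7 -0.5 6 0 0 0
20 0 0 4 0 0 0
20 0 0 2 0 0 0
20 0 0 0 0 0 0' > path.dat && python3 drive.py path.dat; echo '20 0 0 2 0 0 0
20 0 0 2 0 0 0
20 0 0 0 0 0 0' > path.dat && python3 drive.py path.dat
```

```text
time: 20.5
ee_pos: [617.7, 112.0, 67.2]
tool_rot: [2.221, 2.221, 0.0]
wrist_force: [-4.3, -1.0, 9.2]
width: 29.5
finger_force: 20.0
time: 20.8
ee_pos: [618.7, 111.2, 66.0]
tool_rot: [2.219, 2.22, -0.0]
wrist_force: [-8.5, -3.0, 22.6]
width: 29.8
finger_force: 20.1
```

Red is resting on the block top. I'll search under light pressure.

```bash
echo '20 0 0 -3 0 0 0
20 0.5 0 0 0 0 0
20 0.5 0 0 0 0 0
20 0.5 0 0 0 0 0
20 0.5 0 0 0 0 0' > path.dat && python3 drive.py path.dat|sed -n 2,4p;  echo '20 0 -0.5 0 0 0 0
20 -0.5 0 0 0 0 0
20 -0.5 0 0 0 0 0
20 -0.5 0 0 0 0 0
20 -0.5 0 0 0 0 0' > path.dat && python3 drive.py path.dat|sed -n 2,4p; echo '20 0 1 0 0 0 0
20 0.5 0 0 0 0 0
20 0.5 0 0 0 0 0
20 0.5 0 0 0 0 0
20 0.5 0 0 0 0 0' > path.dat && python3 drive.py path.dat|sed -n 2,4p
```

```text
ee_pos: [618.5, 112.5, 66.7]
tool_rot: [2.219, 2.22, -0.001]
wrist_force: [-4.8, -5.9, 10.2]
ee_pos: [618.3, 111.6, 66.6]
tool_rot: [2.22, 2.219, 0.003]
wrist_force: [-1.7, -1.5, 8.4]
ee_pos: [618.6, 112.5, 66.7]
tool_rot: [2.219, 2.22, -0.003]
wrist_force: [-4.7, -5.1, 11.1]
```

```bash
echo '20 0 0 -5 0 0 0
20 -2 0.5 -2 0 0 0
20 0 0 0 0 0 0
20 0 0 0 0 0 0
20 0 0 0 0 0 0' > path.dat && python3 drive.py path.dat
python3 - <<'E'
from h import *
im,K,E=grab('wrist','w7'); i5,_,_=load('w5')
print(pose()[0],pose()[1].as_rotvec())
for i in (i5,im): print(tip(i,(280,290)))
a=np.hstack([cv2.resize(x[150:320,210:350],None,fx=2.85,fy=2.85,interpolation=cv2.INTER_CUBIC) for x in (i5,im)]); cv2.imwrite('pics/c7.png',a); print(a.shape)
E
```

```text
time: 22.8
ee_pos: [618.1, 112.1, 71.0]
tool_rot: [-2.221, -2.221, 0.001]
wrist_force: [-0.4, -0.1, -1.4]
width: 29.9
finger_force: 19.9
[618.11 112.17  71.1 ] [-2.22 -2.22  0.  ]
(array([280.35, 287.81]), np.int32(1315))
(array([280.51, 287.49]), np.int32(1406))
(484, 798, 3)
```

View pics/c7.png

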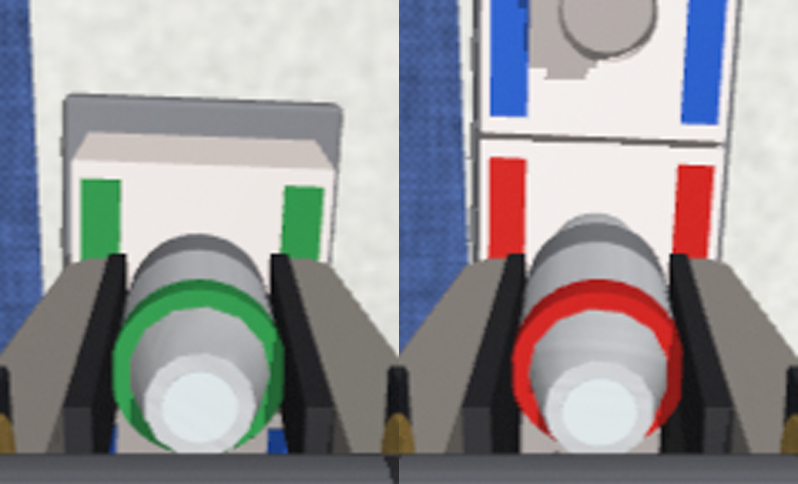

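The tips sit at the same pixel in hand (280.4,287.7), so the grips are identical. I'll compare the stripe far ends, green (281.2,214.3) against red (281.1,206.9), relative to the tool.

Run:
```python
from h import *
for n,ls,rs,ee in (("w5",(101,179.5),(305,187),(622.9,233.1)),("w7",(108.5,158),(297,166.5),(618.11,112.17))):
    _,K,E=load(n); P=[ray((210+a/2.85,150+b/2.85),40,K,E)[:2] for a,b in (ls,rs)]; m=np.mean(P,0); print(n,P,np.subtract(*P),"mid-ee",m-ee)
```

```text
w5 [array([600.8, 256. ]), array([645.93, 254.23])] [-45.12   1.77] mid-ee [ 0.47 22.01]
w7 [array([596.  , 136.14]), array([641.06, 134.07])] [-45.06   2.07] mid-ee [ 0.42 22.94]
```

```bash
echo '20 1 0 0 0 0 0
20 0 0 0 0 0 0
20 0 0 3 0 0 0
20 0 0 2 0 0 0
20 0 0 0 0 0 0' > path.dat && python3 drive.py path.dat|sed -n 2,4p; echo '20 0 0 2 0 0 0
20 0 0 1 0 0 0
20 0 0 0 0 0 0' > path.dat && python3 drive.py path.dat|sed -n 2,4p
```

```text
ee_pos: [618.5, 113.0, 66.9]
tool_rot: [2.221, 2.221, 0.0]
wrist_force: [-1.1, -0.1, 1.6]
ee_pos: [618.9, 112.7, 66.6]
tool_rot: [2.22, 2.221, -0.001]
wrist_force: [-7.3, -3.0, 16.4]
```

```bash
echo '20 0 0 -5 0 0 0
20 0.6 -0.6 0 0 0 0
20 0 0 0 0 0 0
20 0 0 3 0 0 0
20 0 0 3 0 0 0
20 0 0 0 0 0 0' > path.dat && python3 drive.py path.dat|sed -n 2,4p; echo '20 0 0 -5 0 0 0
20 0 -0.5 0 0 0 0
20 0 0 0 0 0 0
20 0 0 3 0 0 0
20 0 0 3 0 0 0
20 0 0 0 0 0 0' > path.dat && python3 drive.py path.dat|sed -n 2,4p;  echo '20 0 0 -5 0 0 0
20 0.5 0 0 0 0 0
20 0 0 0 0 0 0
20 0 0 3 0 0 0
20 0 0 3 0 0 0
20 0 0 0 0 0 0' > path.dat && python3 drive.py path.dat|sed -n 2,4p
```

```text
ee_pos: [618.3, 113.0, 66.0]
tool_rot: [2.22, 2.221, -0.002]
wrist_force: [-10.3, -3.0, 21.8]
ee_pos: [617.8, 112.9, 65.4]
tool_rot: [2.22, 2.221, -0.002]
wrist_force: [-10.4, -2.8, 23.6]
ee_pos: [617.8, 113.4, 64.5]
tool_rot: [2.22, 2.221, -0.002]
wrist_force: [-10.7, -2.8, 25.3]
```

```bash
echo '20 0 0 -8 0 0 0
20 0 0 0 0 0 0
20 0 0 0 0 0 0
20 0 0 0 0 0 0' > path.dat && python3 drive.py path.dat 40
python3 - <<'E'
from h import *
im,K,E=grab('wrist','w8'); i5,_,_=load('w7')
print(pose()[0],pose()[1].as_rotvec(),tip(im,(280,290)))
a=np.hstack([cv2.resize(x[150:320,210:350],None,fx=2.85,fy=2.85,interpolation=cv2.INTER_CUBIC) for x in (i5,im)]); cv2.imwrite('pics/c8.png',a)
E
```

```text
time: 25.85
ee_pos: [616.5, 114.2, 67.3]
tool_rot: [-2.22, -2.221, 0.002]
wrist_force: [0.6, -1.4, -1.5]
width: 29.5
finger_force: 39.9
[616.6  114.23  67.4 ] [-2.22 -2.22  0.  ] (array([280.98, 288.01]), np.int32(1493))
```

View pics/c8.png

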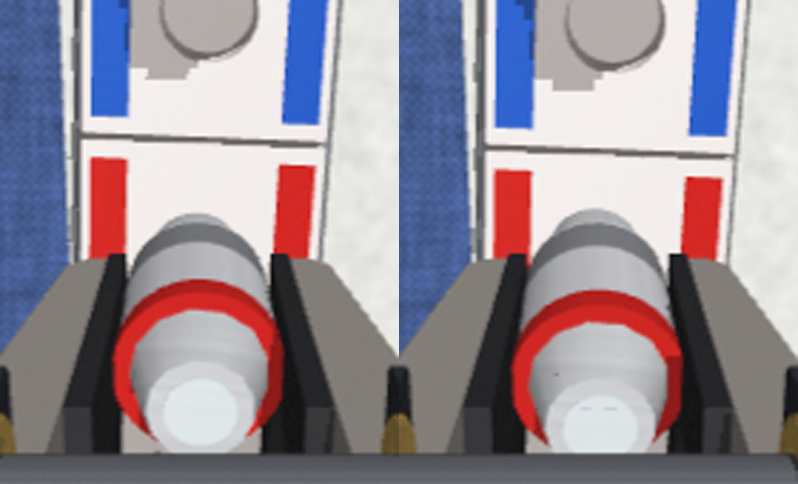

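```bash
echo '20 -2.2 0.6 -2 0 0 0
20 0 0 0 0 0 0
20 0 0 1.5 0 0 0
20 0 0 1 0 0 0
20 0 0 1 0 0 0
20 0 0 0 0 0 0' > path.dat && python3 drive.py path.dat 40|sed -n 2,4p; echo '20 0 0 0.5 0 0 0
20 0 0 0 0 0 0' > path.dat && python3 drive.py path.dat|sed -n 2,4p;echo '20 0 0 0.5 0 0 0
20 0 0 0 0 0 0' > path.dat && python3 drive.py path.dat|sed -n 2,4p;echo '20 0 0 0.5 0 0 0
20 0 0 0 0 0 0' > path.dat && python3 drive.py path.dat|sed -n 2,4p
```

```text
ee_pos: [617.7, 112.0, 66.8]
tool_rot: [-2.221, -2.221, 0.0]
wrist_force: [0.1, 0.2, -1.4]
ee_pos: [617.9, 112.0, 66.6]
tool_rot: [-2.221, -2.221, 0.0]
wrist_force: [-0.4, -0.4, -1.1]
ee_pos: [617.9, 112.0, 66.0]
tool_rot: [-2.221, -2.221, 0.0]
wrist_force: [-0.1, 0.8, -0.8]
ee_pos: [617.9, 112.0, 65.5]
tool_rot: [-2.221, -2.221, 0.0]
wrist_force: [-0.7, 0.1, -2.3]
```

```bash
for i in 1 2 3 4 5; do echo '20 0 0 0.5 0 0 0
20 0 0 0 0 0 0' > path.dat && python3 drive.py path.dat|sed -n '2p;4p'; done
```

```text
ee_pos: [618.0, 112.0, 65.1]
wrist_force: [0.2, 0.5, -1.3]
ee_pos: [618.1, 112.0, 64.9]
wrist_force: [-0.3, -0.3, 1.9]
ee_pos: [618.2, 112.0, 64.8]
wrist_force: [-2.2, -0.0, 5.5]
ee_pos: [618.2, 111.9, 64.7]
wrist_force: [-4.6, 0.4, 7.8]
ee_pos: [618.2, 111.9, 64.6]
wrist_force: [-4.0, -1.0, 9.4]
```

```bash
echo '20 0.3 0 -0.8 0 0 0
20 0.3 0 0 0 0 0
20 0.3 0 0 0 0 0
20 0.3 0 0 0 0 0' > path.dat && python3 drive.py path.dat|sed -n '2p;4p';  echo '20 0.3 0 0 0 0 0
20 0.3 0 0 0 0 0
20 0.3 0 0 0 0 0
20 0.3 0 0 0 0 0' > path.dat && python3 drive.py path.dat|sed -n '2p;4p'; echo '20 0.3 0 0 0 0 0
20 0 -0.3 0 0 0 0
20 0 -0.3 0 0 0 0' > path.dat && python3 drive.py path.dat|sed -n '2p;4p';echo '20 -0.3 0 0 0 0 0
20 -0.3 0 0 0 0 0
20 -0.3 0 0 0 0 0
20 -0.3 0 0 0 0 0' > path.dat && python3 drive.py path.dat|sed -n '2p;4p';  echo '20 -0.3 0 0 0 0 0
20 -0.3 0 0 0 0 0
20 -0.3 0 0 0 0 0
20 -0.3 0 0 0 0 0' > path.dat && python3 drive.py path.dat|sed -n '2p;4p'
```

```text
ee_pos: [618.2, 112.3, 64.8]
wrist_force: [-3.2, -2.8, 7.9]
ee_pos: [618.4, 112.7, 64.8]
wrist_force: [-3.9, -5.8, 6.8]
ee_pos: [618.3, 112.9, 64.9]
wrist_force: [-1.0, -5.0, 5.6]
ee_pos: [618.3, 112.6, 64.8]
wrist_force: [-0.2, -2.6, 5.1]
ee_pos: [618.3, 112.3, 64.8]
wrist_force: [-0.3, -0.3, 5.8]
```

Hard pressing has slid and slightly tilted the objective in the pads: the tip moved down and the sleeve edge up. I'll release it gently on the block so it stands square, and look.

```bash
echo '40 0 0 0 0 0 0
40 0 0 0 0 0 0
40 0 0 0 0 0 0
40 0 0 0 0 0 0' > path.dat && python3 drive.py path.dat 10|sed -n '2p;4p'
python3 - <<'E'
from h import *
im,K,E=grab('wrist','w9'); i5,_,_=load('w7')
p,R=pose(); print(p)
a=np.hstack([cv2.resize(x[150:320,210:350],None,fx=2.85,fy=2.85,interpolation=cv2.INTER_CUBIC) for x in (i5,im)]); cv2.imwrite('pics/c9.png',a)
E
```

```text
ee_pos: [617.1, 112.3, 63.5]
wrist_force: [1.0, 0.3, -0.1]
[617.15 112.31  63.59]
```

View pics/c9.png

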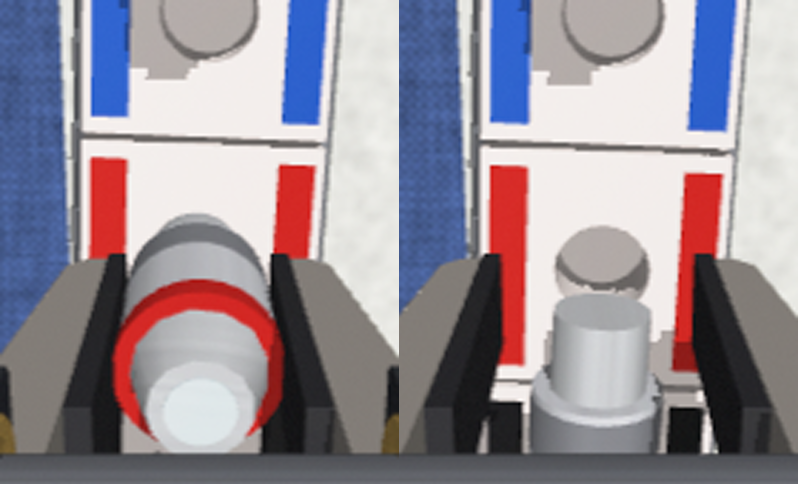

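Releasing it toppled it. The red objective now lies along the block row, nose towards −y, with its sleeve end face at crop (602,312), caged between the fingers. The red bore is visible at crop (602,262). I'll measure both.

Run:
```python
from h import *
im,K,E=load('w9')
f=lambda u,v:(210+(u-399)/2.85,150+v/2.85)
print("bore",ray(f(602,263),40,K,E),"bore rim L/R",ray(f(556,263),40,K,E),ray(f(648,263),40,K,E),"rim top",ray(f(602,226.5),40,K,E))
for z in (50,55,60,70): 
    a,b=ray(f(553,315),z,K,E),ray(f(651,315),z,K,E); print(z,"face",ray(f(602,312),z,K,E),"w",np.linalg.norm(a-b))
    a,b=ray(f(532,405),z,K,E),ray(f(658,405),z,K,E); print("   shoulder",ray(f(595,405),z,K,E),"w",np.linalg.norm(a-b))
b,Ks,Es=grab('scene','s9'); c=proj((615,80,50),Ks,Es).astype(int); print(c)
cv2.imwrite('pics/s9b.png',cv2.resize(b[c[1]-70:c[1]+50,c[0]-80:c[0]+80],(800,600),interpolation=cv2.INTER_CUBIC))
```

```text
bore [617.58 112.48  40.  ] bore rim L/R [606.67 112.48  40.  ] [628.49 112.49  40.  ] rim top [617.57 121.56  40.  ]
50 face [617.54 104.29  50.  ] w 22.39530331957418
   shoulder [615.94  80.76  50.  ] w 29.625138196815563
55 face [617.51 106.44  55.  ] w 21.784317336745712
   shoulder [615.95  83.56  55.  ] w 28.81690872479997
60 face [617.47 108.59  60.  ] w 21.173331353917366
   shoulder [615.96  86.35  60.  ] w 28.008679252784262
70 face [617.41 112.9   70.  ] w 19.951359388260553
   shoulder [615.98  91.94  70.  ] w 26.392220308753185
[294 228]
```

View pics/s9b.png

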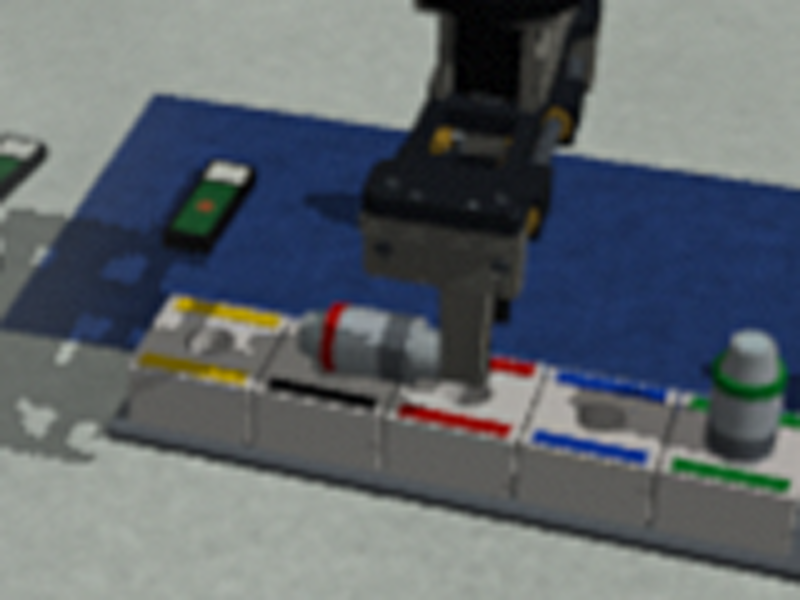

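The scene view confirms it: red lies on the black block, nose to −y, and green is upright in its bore. I'll grip red near the nose.

```bash
echo '50 0 0 0 0 0 0
50 -18 -0.5 0 0 0 0
50 -18 -0.5 0 0 0 0
50 -18 -0.5 0 0 0 0
50 0 0 9 0 0 0
50 0 0 9 0 0 0
50 0 0 0 0 0 0
50 0 0 0 0 0 0' > path.dat && python3 drive.py path.dat 20|sed -n '2p;4p'; echo '20 0 0 0 0 0 0
20 0 0 0 0 0 0
20 0 0 0 0 0 0
20 0 0 0 0 0 0
20 0 0 0 0 0 0' > path.dat && python3 drive.py path.dat
python3 - <<'E'
from h import *
_,K,E=load('w7'); p=np.array([618.11,112.17,71.1]); print("tip in hand rel ee",ray((280.43,287.65),p[2]+43.5,K,E)-p)
E
```

```text
ee_pos: [615.2, 58.9, 45.1]
wrist_force: [-0.5, 0.3, 0.4]
time: 31.8
ee_pos: [616.1, 58.5, 46.2]
tool_rot: [2.221, 2.221, 0.001]
wrist_force: [0.8, 1.2, 1.1]
width: 29.5
finger_force: 19.7
tip in hand rel ee [-0.29  2.61 43.5 ]
```

Gripped. I'll carry it to the mat, lay it down, and regrip at the nose edge with a light grip so it swings upright under gravity as I lift.

```bash
echo '20 0 0 -20 0 0 0
20 0 0 -35 0 0 0
20 23 -36.5 0 0 0 0
20 23 -36.5 0 0 0 0
20 23 -36.5 0 0 0 0
20 23 -36.5 0 0 0 0
20 0 0 40 0 0 0
20 0 0 40 0 0 0' > path.dat && python3 drive.py path.dat 20|sed -n '2p;4p'; echo '20 0 0 8 0 0 0
20 0 0 4 0 0 0
20 0 0 1 0 0 0
20 0 0 0 0 0 0' > path.dat && python3 drive.py path.dat; python3 -c "
from h import *
im,K,E=grab('wrist','w10'); cv2.imwrite('pics/w10b.png',im)"
```

```text
ee_pos: [470.5, 151.1, 21.7]
wrist_force: [1.4, -0.0, -2.0]
time: 33.0
ee_pos: [471.5, 150.2, 9.5]
tool_rot: [2.22, 2.22, 0.003]
wrist_force: [0.5, -0.1, -1.6]
width: 29.2
finger_force: 19.7
```

View pics/w10b.png

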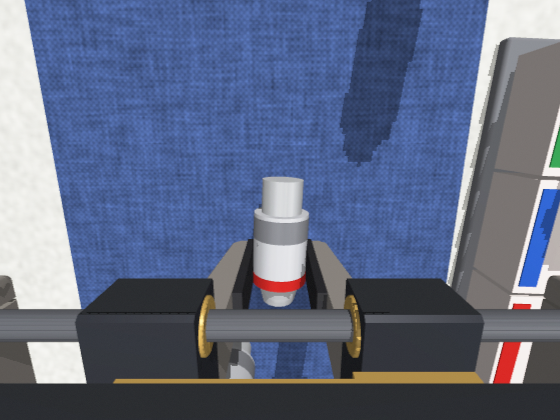

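Red is held level: sleeve end at (283,182), band at (280,283). I'll set it down and regrip lightly 15 mm further towards the nose.

```bash
echo '20 0 0 2.5 0 0 0
20 0 0 0 0 0 0
40 0 0 0 0 0 0
40 0 0 0 0 0 0
40 0 0 0 0 0 0
40 -8 0 0 0 0 0
40 -7 0 0 0 0 0
40 0 0 0 0 0 0' > path.dat && python3 drive.py path.dat 10|sed -n '2p;4p'; echo '20 0 0 0 0 0 0
20 0 0 0 0 0 0
20 0 0 0 0 0 0
20 0 0 0 0 0 0
20 0 0 0 0 0 0
20 0 0 -5 0 0 0
20 0 0 -10 0 0 0
20 0 0 -10 0 0 0' > path.dat && python3 drive.py path.dat 4; echo '20 0 0 -20 0 0 0
20 0 0 -25 0 0 0
20 0 0 -10 0 0 0
20 0 0 0 0 0 0
20 0 0 0 0 0 0
20 0 0 0 0 0 0' > path.dat && python3 drive.py path.dat; python3 -c "
from h import *
im,K,E=grab('wrist','w11'); b,_,_=grab('scene','s11'); c=proj((471,150,60),_ ,_) if 0 else (340,190)
cv2.imwrite('pics/w11b.png',np.hstack([cv2.resize(im[130:330,180:380],(400,400)),cv2.resize(b[130:260,270:400],(400,400),interpolation=cv2.INTER_CUBIC)]))"
```

```text
ee_pos: [469.8, 134.3, 5.4]
wrist_force: [-0.7, -0.5, 0.1]
time: 34.65
ee_pos: [469.6, 135.4, 31.1]
tool_rot: [-2.221, -2.221, 0.0]
wrist_force: [0.8, 0.6, -1.2]
width: 29.5
finger_force: 4.0
time: 35.25
ee_pos: [468.7, 135.2, 84.1]
tool_rot: [-2.22, -2.22, 0.003]
wrist_force: [-0.6, 0.1, -1.4]
width: 29.9
finger_force: 4.0
```

View pics/w11b.png

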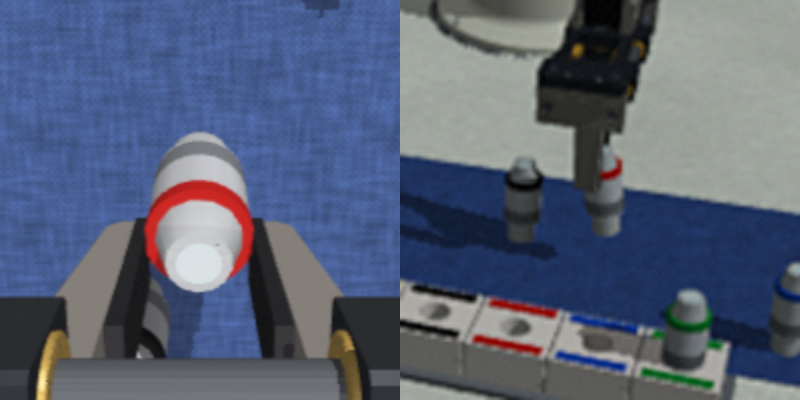

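It swung upright in the light grip. I'll lower it to touch the bench.

```bash
echo '20 0 0 20 0 0 0
20 0 0 10 0 0 0
20 0 0 4 0 0 0
20 0 0 1 0 0 0
20 0 0 0 0 0 0
20 0 0 0 0 0 0' > path.dat && python3 drive.py path.dat|sed -n '2p;4p'; for i in 1 2 3 4; do echo '20 0 0 1 0 0 0
20 0 0 0 0 0 0' > path.dat && python3 drive.py path.dat|sed -n '2p;4p'; done
```

```text
ee_pos: [470.4, 135.3, 51.0]
wrist_force: [-0.2, -0.3, -1.4]
ee_pos: [470.0, 135.3, 49.7]
wrist_force: [-0.5, -0.3, -2.2]
ee_pos: [469.7, 135.3, 48.3]
wrist_force: [-0.2, 0.3, -0.4]
ee_pos: [470.0, 135.3, 47.6]
wrist_force: [-0.3, 0.5, -0.3]
ee_pos: [470.6, 135.3, 47.1]
wrist_force: [-0.1, -0.0, 3.6]
```

```bash
echo '20 0 0 1 0 0 0
20 0 0 0 0 0 0
50 0 0 -0.5 0 0 0
50 0 0 0 0 0 0
50 0 0 0 0 0 0
50 0 0 -40 0 0 0
50 0 0 -40 0 0 0
50 0 0 -40 0 0 0' > path.dat && python3 drive.py path.dat|sed -n '2p;4p'; echo '50 0 0 -40 0 0 0
50 0 0 0 0 0 0
50 0 0 0 0 0 0' > path.dat && python3 drive.py path.dat|sed -n '2p'
python3 - <<'E'
from h import *
im,K,E=grab('wrist','w12'); at=proj((470,142,71),K,E); c,a=tip(im,at); print(at,c,a,ray(c,71,K,E),"expect area",np.pi*(8.5*303/(E[2,3]-71))**2)
h=cv2.cvtColor(im,cv2.COLOR_BGR2HSV).astype(int); m=((h[...,0]<8)|(h[...,0]>172))&(h[...,1]>140); m[:,340:]=0
r,b=blob(m,at); print("ring",r,b,ray(r,54,K,E))
E
```

```text
ee_pos: [469.1, 135.2, 166.7]
wrist_force: [1.3, -0.2, -0.0]
ee_pos: [470.2, 135.3, 206.4]
[279.64 198.67] [279.1  186.71] 312 [469.44 154.42  71.  ] expect area 223.7966186357449
ring [278.23 186.13] 225 [468.52 152.16  54.  ]
```

The tip and ring centroids are concentric, so red stands upright at about (469,153). I'll repeat the two-way squeeze with a firmer final grip.

```bash
echo '50 0 0 0 0 0 0.143
50 0 0 0 0 0 0.143
50 0 0 0 0 0 0.143
50 0 0 0 0 0 0.143
50 0 0 0 0 0 0.143
50 0 0 0 0 0 0.143' > path.dat && python3 drive.py path.dat >/dev/null
echo '50 0 0 0 0 0 0.143
50 0 0 0 0 0 0.143
50 0 0 0 0 0 0.143
50 0 0 0 0 0 0.143
50 0 0 0 0 0 0.141
50 -1 -18 0 0 0 0
50 0 0 40 0 0 0
50 0 0 40 0 0 0' > path.dat && python3 drive.py path.dat >/dev/null
echo '50 0 0 0 0 0 0
50 0 0 0 0 0 0' > path.dat && python3 drive.py path.dat|sed -n '2p;3p'
python3 - <<'E'
from h import *
im,K,E=grab('wrist','w13'); at=proj((469,153,71),K,E); c,a=tip(im,at); print(at,c,a,ray(c,71,K,E),"expect area",np.pi*(8.5*303/(E[2,3]-71))**2)
to(469,153,27.5,[3.1416,0,0])
E
```

```text
ee_pos: [467.5, 153.1, 124.7]
tool_rot: [3.141, -0.0, -0.006]
[280.39 224.63] [279.09 222.2 ] 489 [470.95 154.    71.  ] expect area 418.3368673399979
shift [-0.08  0.24 99.  ] turn [ 0. -0. -0.]
```

```bash
echo '50 1 -0.5 40 0 0 0
50 0 0 40 0 0 0
50 0 0 18 0 0 0
50 0 0 0 0 0 0
20 0 0 0 0 0 0
20 0 0 0 0 0 0
20 0 0 0 0 0 0
20 0 0 0 0 0 0' > path.dat && python3 drive.py path.dat 10|sed -n 2,5p; echo '20 0 0 0 0 0 0
50 0 0 0 0 0 0
50 0 0 0 0 0 0
50 0 0 0 0 0 0
50 0 0 0 0 0 0' > path.dat && python3 drive.py path.dat|sed -n 2p
echo '50 0 0 0 0 0 -0.143
50 0 0 0 0 0 -0.143
50 0 0 0 0 0 -0.143
50 0 0 0 0 0 -0.143
50 0 0 0 0 0 -0.143
50 0 0 0 0 0 -0.143' > path.dat && python3 drive.py path.dat > /dev/null;echo '50 0 0 0 0 0 -0.143
50 0 0 0 0 0 -0.143
50 0 0 0 0 0 -0.143
50 0 0 0 0 0 -0.143
50 0 0 0 0 0 -0.141
50 0 0 0 0 0 0
50 0 0 0 0 0 0' > path.dat && python3 drive.py path.dat|sed -n 2,5p; echo '20 0 0 0 0 0 0
20 0 0 0 0 0 0
20 0 0 0 0 0 0
20 0 0 0 0 0 0
20 0 0 0 0 0 0
20 0 0 0 0 0 0' > path.dat && python3 drive.py path.dat 40|sed -n 2,5p;  echo '20 0 0 -20 0 0 0
20 0 0 -40 0 0 0
20 0 0 -30 0 0 0
20 0 0 0 0 0 0
20 0 0 0 0 0 0' > path.dat && python3 drive.py path.dat;python3 -c "
from h import *
to(616.9,111.1,118,[-2.2214,-2.2214,0])"
```

```text
ee_pos: [471.8, 153.6, 29.9]
tool_rot: [3.141, 0.0, 0.006]
wrist_force: [-0.0, -2.1, 5.0]
width: 30.2
ee_pos: [469.4, 153.8, 27.6]
ee_pos: [469.7, 153.8, 27.8]
tool_rot: [-2.225, -2.218, 0.0]
wrist_force: [-0.3, 0.6, -0.7]
width: 50.2
ee_pos: [469.9, 153.8, 27.9]
tool_rot: [2.222, 2.221, 0.0]
wrist_force: [-0.9, 0.4, -0.1]
width: 29.3
time: 43.25
ee_pos: [469.7, 153.7, 117.6]
tool_rot: [2.221, 2.221, 0.0]
wrist_force: [-0.8, 0.1, -2.0]
width: 29.3
finger_force: 40.0
shift [-42.63 147.21  -0.37] turn [ 0.  0. -0.]
```

```bash
echo '20 -10.7 36.8 0 0 0 0
20 -10.7 36.8 0 0 0 0
20 -10.7 36.8 0 0 0 0
20 -10.7 36.8 0 0 0 0
20 0 0 30 0 0 0
20 0 0 10 0 0 0
20 0 0 0 0 0 0
20 0 0 0 0 0 0' > path.dat && python3 drive.py path.dat >/dev/null;  echo '20 0 0 0 0 0 0
20 0 0 0 0 0 0' > path.dat && python3 drive.py path.dat|sed -n 2,4p;python3 -c "
from h import *
to(616.9,111.1,68,[-2.2214,-2.2214,0])"
```

```text
ee_pos: [617.5, 111.2, 79.2]
tool_rot: [2.22, 2.221, 0.002]
wrist_force: [0.5, -0.8, -1.5]
shift [-0.13 -0.63 11.22] turn [0. 0. 0.]
```

```bash
echo '20 -0.1 -0.6 6 0 0 0
20 0 0 4 0 0 0
20 0 0 1 0 0 0
20 0 0 0 0 0 0' > path.dat && python3 drive.py path.dat|sed -n '2p;4p'; for i in 1 2 3; do echo '20 0 0 1 0 0 0
20 0 0 0 0 0 0' > path.dat && python3 drive.py path.dat|sed -n '2p;4p'; done
```

```text
ee_pos: [616.6, 110.9, 67.7]
wrist_force: [-2.8, 0.4, 4.1]
ee_pos: [616.8, 110.9, 67.4]
wrist_force: [-3.8, 0.3, 7.9]
ee_pos: [617.4, 111.0, 65.9]
wrist_force: [1.2, -0.3, -0.2]
ee_pos: [617.4, 111.1, 64.0]
wrist_force: [3.1, 0.7, -1.1]
```

It dropped into the bore at (617.4,111.0). I'll push it home.

```bash
echo '20 0 0.3 4 0 0 0
20 0 0 4 0 0 0
20 0 0 3 0 0 0
20 0 0 2 0 0 0
20 0 0 0 0 0 0' > path.dat && python3 drive.py path.dat|sed -n 2,4p; for i in 1 2; do echo '20 0 0 1.5 0 0 0
20 0 0 0 0 0 0' > path.dat && python3 drive.py path.dat|sed -n '2p;4p'; done
```

```text
ee_pos: [617.5, 111.1, 50.8]
tool_rot: [2.221, 2.221, 0.002]
wrist_force: [5.9, 2.0, -1.5]
ee_pos: [617.5, 111.1, 49.9]
wrist_force: [3.7, 2.5, 3.4]
ee_pos: [617.6, 111.1, 49.9]
wrist_force: [0.4, 1.9, 11.9]
```

```bash
echo '50 0 0 -0.5 0 0 0
50 0 0 0 0 0 0
50 0 0 0 0 0 0
50 0 0 -40 0 0 0
50 0 0 -40 0 0 0
50 0 0 -20 0 0 0.143
50 0 0 0 0 0 0.143
50 0 0 0 0 0 0.143' > path.dat && python3 drive.py path.dat 10 >/dev/null
echo '50 0 0 0 0 0 0.143
50 0 0 0 0 0 0.143
50 0 0 0 0 0 0.143
50 0 0 0 0 0 0.143
50 0 0 0 0 0 0.143
50 0 0 0 0 0 0.143
50 0 0 0 0 0 0.143
50 0 0 0 0 0 0.141' > path.dat && python3 drive.py path.dat >/dev/null
echo '50 -44.2 7.3 0 0 0 0
50 -44.2 7.3 0 0 0 0
50 -44.2 7.3 0 0 0 0
50 -44.2 7.3 0 0 0 0
50 0 0 25 0 0 0
50 0 0 0 0 0 0
50 0 0 0 0 0 0' > path.dat && python3 drive.py path.dat|sed -n 1,4p
python3 - <<'E'
from h import *
im,K,E=grab('wrist','w14'); at=proj((440.8,82,71),K,E); c,a=tip(im,at); print(at,c,a,ray(c,71,K,E),"expect area",np.pi*(8.5*303/(E[2,3]-71))**2)
to(440.8,81.8,27.5,[3.1416,0,0])
E
```

```text
time: 48.45
ee_pos: [439.6, 81.6, 123.1]
tool_rot: [-3.142, 0.001, 0.003]
wrist_force: [0.6, -0.6, 1.0]
[279.76 225.73] [281.7  224.52] 509 [441.76  80.52  71.  ] expect area 423.8381940677903
shift [ 0.42 -0.18 96.15] turn [ 0.  0. -0.]
```

```bash
echo '50 0.6 0.4 40 0 0 0
50 0 0 40 0 0 0
50 0 0 16 0 0 0
50 0 0 0 0 0 0
20 0 0 0 0 0 0
20 0 0 0 0 0 0
20 0 0 0 0 0 0
20 0 0 0 0 0 0' > path.dat && python3 drive.py path.dat 10|sed -n 2,5p; echo '20 0 0 0 0 0 0
50 0 0 0 0 0 0
50 0 0 0 0 0 0
50 0 0 0 0 0 0
50 0 0 0 0 0 0' > path.dat && python3 drive.py path.dat|sed -n 2p
echo '50 0 0 0 0 0 -0.143
50 0 0 0 0 0 -0.143
50 0 0 0 0 0 -0.143
50 0 0 0 0 0 -0.143
50 0 0 0 0 0 -0.143
50 0 0 0 0 0 -0.143' > path.dat && python3 drive.py path.dat > /dev/null;echo '50 0 0 0 0 0 -0.143
50 0 0 0 0 0 -0.143
50 0 0 0 0 0 -0.143
50 0 0 0 0 0 -0.143
50 0 0 0 0 0 -0.141
50 0 0 0 0 0 0
50 0 0 0 0 0 0' > path.dat && python3 drive.py path.dat|sed -n 2,5p; echo '20 0 0 0 0 0 0
20 0 0 0 0 0 0
20 0 0 0 0 0 0
20 0 0 0 0 0 0
20 0 0 0 0 0 0
20 0 0 0 0 0 0' > path.dat && python3 drive.py path.dat 40|sed -n 2,5p;  echo '20 0 0 -20 0 0 0
20 0 0 -40 0 0 0
20 0 0 -30 0 0 0
20 0 0 0 0 0 0
20 0 0 0 0 0 0' > path.dat && python3 drive.py path.dat;python3 -c "
from h import *
to(615.1,51.15,118,[-2.2214,-2.2214,0])"
```

```text
ee_pos: [442.1, 81.0, 28.9]
tool_rot: [3.141, 0.0, 0.005]
wrist_force: [-0.5, -2.0, 3.6]
width: 30.3
ee_pos: [440.0, 81.5, 27.1]
ee_pos: [440.3, 81.4, 27.3]
tool_rot: [-2.225, -2.218, 0.0]
wrist_force: [-0.5, 0.6, -0.5]
width: 50.1
ee_pos: [440.5, 81.3, 27.4]
tool_rot: [2.222, 2.221, 0.0]
wrist_force: [0.9, 0.0, -0.9]
width: 29.2
time: 52.2
ee_pos: [440.5, 81.3, 117.3]
tool_rot: [2.221, 2.221, 0.001]
wrist_force: [-0.9, -1.0, -1.6]
width: 29.3
finger_force: 40.0
shift [-30.15 174.56  -0.58] turn [ 0.  0. -0.]
```

```bash
echo '20 -7.5 43.6 0 0 0 0
20 -7.5 43.6 0 0 0 0
20 -7.5 43.6 0 0 0 0
20 -7.5 43.6 0 0 0 0
20 0 0 30 0 0 0
20 0 0 10 0 0 0
20 0 0 0 0 0 0
20 0 0 0 0 0 0' > path.dat && python3 drive.py path.dat >/dev/null;  echo '20 0 0 0 0 0 0
20 0 0 0 0 0 0' > path.dat && python3 drive.py path.dat|sed -n 2,4p;python3 -c "
from h import *
to(615.1,51.3,67.5,[-2.2214,-2.2214,0])"
```

```text
ee_pos: [615.3, 51.4, 78.8]
tool_rot: [2.22, 2.221, 0.002]
wrist_force: [0.4, 0.3, -1.3]
shift [-0.11 -0.27 11.25] turn [0. 0. 0.]
```

```bash
echo '20 -0.1 -0.3 6 0 0 0
20 0 0 4 0 0 0
20 0 0 1 0 0 0
20 0 0 0 0 0 0' > path.dat && python3 drive.py path.dat|sed -n '2p;4p'; for i in 1 2 3; do echo '20 0 0 1 0 0 0
20 0 0 0 0 0 0' > path.dat && python3 drive.py path.dat|sed -n '2p;4p'; done
```

```text
ee_pos: [614.8, 51.3, 67.1]
wrist_force: [-1.8, 0.4, 4.4]
ee_pos: [615.3, 51.5, 66.0]
wrist_force: [1.5, 2.1, 0.4]
ee_pos: [615.2, 51.5, 64.4]
wrist_force: [1.8, 2.4, -0.2]
ee_pos: [615.2, 51.5, 63.5]
wrist_force: [3.2, 2.4, -0.0]
```

In the bore. I'll push it home, release, and go to blue.

```bash
echo '20 0.2 0.4 4 0 0 0
20 0 0 4 0 0 0
20 0 0 3 0 0 0
20 0 0 2 0 0 0
20 0 0 0 0 0 0' > path.dat && python3 drive.py path.dat|sed -n '2p;4p'; for i in 1 2; do echo '20 0 0 1.5 0 0 0
20 0 0 0 0 0 0' > path.dat && python3 drive.py path.dat|sed -n '2p;4p'; done
echo '50 0 0 -0.5 0 0 0
50 0 0 0 0 0 0
50 0 0 0 0 0 0
50 0 0 -40 0 0 0
50 0 0 -40 0 0 0
50 0 0 -30 0 0 0.143
50 0 0 0 0 0 0.143
50 0 0 0 0 0 0.143' > path.dat && python3 drive.py path.dat 10 >/dev/null
echo '50 0 0 0 0 0 0.143
50 0 0 0 0 0 0.143
50 0 0 0 0 0 0.143
50 0 0 0 0 0 0.143
50 0 0 0 0 0 0.143
50 0 0 0 0 0 0.143
50 0 0 0 0 0 0.143
50 0 0 0 0 0 0.141' > path.dat && python3 drive.py path.dat |sed -n 2,3p; python3 -c "
from h import *
to(533.8,301,125,[3.1416,0,0])"
```

```text
ee_pos: [615.3, 51.6, 50.1]
wrist_force: [5.2, 4.1, -1.1]
ee_pos: [615.4, 51.6, 49.4]
wrist_force: [0.9, 5.0, 4.7]
ee_pos: [615.5, 51.6, 49.4]
wrist_force: [-1.8, 4.2, 13.7]
ee_pos: [614.3, 51.1, 157.0]
tool_rot: [3.141, -0.01, -0.003]
shift [ -82.   -249.45   32.06] turn [ 0.    0.   -0.01]
```

```bash
echo '50 -13.7 -41.6 0 0 0 0
50 -13.7 -41.6 0 0 0 0
50 -13.7 -41.6 0 0 0 0
50 -13.7 -41.6 0 0 0 0
50 -13.7 -41.6 0 0 0 0
50 -13.7 -41.6 0 0 0 0
50 0 0 30 0 0 0
50 0 0 0 0 0 0' > path.dat && python3 drive.py path.dat|sed -n 1,4p;echo '50 0 0 0 0 0 0
50 0 0 0 0 0 0' > path.dat && python3 drive.py path.dat>/dev/null
python3 - <<'E'
from h import *
im,K,E=grab('wrist','w15'); at=proj((533.8,301.2,71),K,E); c,a=tip(im,at); print(at,c,a,ray(c,71,K,E),"expect area",np.pi*(8.5*303/(E[2,3]-71))**2)
to(533.8,301.2,27.5,[3.1416,0,0])
E
```

```text
time: 57.5
ee_pos: [529.1, 300.7, 123.3]
tool_rot: [3.138, 0.003, -0.013]
wrist_force: [-1.1, -1.0, -0.9]
[278.9  225.25] [276.33 222.64] 472 [535.94 303.21  71.  ] expect area 402.04989682658874
shift [ -0.36  -0.9  101.63] turn [-0. -0. -0.]
```

```bash
echo '50 0.6 -2 40 0 0 0
50 0 0 40 0 0 0
50 0 0 21.5 0 0 0
50 0 0 0 0 0 0
20 0 0 0 0 0 0
20 0 0 0 0 0 0
20 0 0 0 0 0 0
20 0 0 0 0 0 0' > path.dat && python3 drive.py path.dat 10|sed -n 2,5p; echo '20 0 0 0 0 0 0
50 0 0 0 0 0 0
50 0 0 0 0 0 0
50 0 0 0 0 0 0
50 0 0 0 0 0 0' > path.dat && python3 drive.py path.dat|sed -n 2p
echo '50 0 0 0 0 0 -0.143
50 0 0 0 0 0 -0.143
50 0 0 0 0 0 -0.143
50 0 0 0 0 0 -0.143
50 0 0 0 0 0 -0.143
50 0 0 0 0 0 -0.143' > path.dat && python3 drive.py path.dat > /dev/null;echo '50 0 0 0 0 0 -0.143
50 0 0 0 0 0 -0.143
50 0 0 0 0 0 -0.143
50 0 0 0 0 0 -0.143
50 0 0 0 0 0 -0.141
50 0 0 0 0 0 0
50 0 0 0 0 0 0' > path.dat && python3 drive.py path.dat|sed -n 2,5p; echo '20 0 0 0 0 0 0
20 0 0 0 0 0 0
20 0 0 0 0 0 0
20 0 0 0 0 0 0
20 0 0 0 0 0 0
20 0 0 0 0 0 0' > path.dat && python3 drive.py path.dat 40|sed -n 2,5p;  echo '20 0 0 -20 0 0 0
20 0 0 -40 0 0 0
20 0 0 -40 0 0 0
20 0 0 -30 0 0 0
20 0 0 0 0 0 0
20 0 0 0 0 0 0' > path.dat && python3 drive.py path.dat;python3 -c "
from h import *
to(619.85,171.2,158,[-2.2214,-2.2214,0])"
```

```text
ee_pos: [535.2, 303.1, 28.6]
tool_rot: [-3.141, 0.0, -0.006]
wrist_force: [0.2, -2.5, 5.5]
width: 30.2
ee_pos: [533.1, 303.1, 26.0]
ee_pos: [533.4, 303.0, 26.3]
tool_rot: [-2.225, -2.218, 0.0]
wrist_force: [0.3, 0.3, -1.0]
width: 50.0
ee_pos: [533.7, 303.0, 26.5]
tool_rot: [2.222, 2.221, 0.001]
wrist_force: [0.4, -0.9, 0.3]
width: 29.3
time: 61.55
ee_pos: [533.3, 303.0, 156.1]
tool_rot: [-2.221, -2.221, 0.0]
wrist_force: [0.3, -0.0, -1.6]
width: 29.2
finger_force: 39.9
shift [-131.77   86.55   -1.91] turn [-0.  0. -0.]
```

```bash
echo '20 -33 21.6 0 0 0 0
20 -33 21.6 0 0 0 0
20 -33 21.6 0 0 0 0
20 -33 21.6 0 0 0 0
20 0 0 40 0 0 0
20 0 0 30 0 0 0
20 0 0 8 0 0 0
20 0 0 0 0 0 0' > path.dat && python3 drive.py path.dat >/dev/null;  echo '20 0 0 0 0 0 0
20 0 0 0 0 0 0
20 0 0 0 0 0 0' > path.dat && python3 drive.py path.dat|sed -n 2,4p;python3 -c "
from h import *
to(619.8,171.2,66.5,[-2.2214,-2.2214,0])"
```

```text
ee_pos: [621.0, 171.4, 80.3]
tool_rot: [2.22, 2.22, 0.004]
wrist_force: [0.2, -0.1, -0.4]
shift [-0.17 -1.24 13.77] turn [ 0. -0.  0.]
```

```bash
echo '20 -0.1 -0.8 8 0 0 0
20 0 0 4 0 0 0
20 0 0 1.5 0 0 0
20 0 0 0 0 0 0
20 0 0 0 0 0 0' > path.dat && python3 drive.py path.dat|sed -n '2p;4p'; for i in 1 2 3; do echo '20 0 0 1 0 0 0
20 0 0 0 0 0 0' > path.dat && python3 drive.py path.dat|sed -n '2p;4p'; done
```

```text
ee_pos: [619.3, 171.0, 64.7]
wrist_force: [1.3, 0.2, -2.2]
ee_pos: [619.3, 170.9, 64.1]
wrist_force: [1.4, 0.5, -1.0]
ee_pos: [619.3, 171.0, 63.1]
wrist_force: [1.5, 0.5, -0.7]
ee_pos: [619.4, 170.9, 62.0]
wrist_force: [2.6, 0.3, -0.3]
```

```bash
echo '20 0 0.3 4 0 0 0
20 0 0 4 0 0 0
20 0 0 3 0 0 0
20 0 0 2 0 0 0
20 0 0 0 0 0 0' > path.dat && python3 drive.py path.dat|sed -n '2p;4p'; for i in 1 2; do echo '20 0 0 1.5 0 0 0
20 0 0 0 0 0 0' > path.dat && python3 drive.py path.dat|sed -n '2p;4p'; done
echo '50 0 0 -0.5 0 0 0
50 0 0 0 0 0 0
50 0 0 0 0 0 0
50 0 0 -40 0 0 0
50 0 0 -45 0 0 0
50 0 0 -45 0 0 0
50 0 0 -45 0 0 0.143
50 0 0 -25 0 0 0.143' > path.dat && python3 drive.py path.dat 10 >/dev/null
echo '50 0 0 0 0 0 0.143
50 0 0 0 0 0 0.143
50 0 0 0 0 0 0.143
50 0 0 0 0 0 0.143
50 0 0 0 0 0 0.143
50 0 0 0 0 0 0.143
50 0 0 0 0 0 0.143
50 0 0 0 0 0 0.143' > path.dat && python3 drive.py path.dat >/dev/null
echo '50 0 0 0 0 0 0.141
50 -27 41.6 0 0 0 0
50 -27 41.6 0 0 0 0
50 -27 41.6 0 0 0 0
50 -27 41.6 0 0 0 0
50 -27 41.6 0 0 0 0
50 -27 41.6 0 0 0 0
50 -27 41.6 0 0 0 0' > path.dat && python3 drive.py path.dat > /dev/null;  echo '50 0 0 0 0 0 0
50 0 0 0 0 0 0' > path.dat && python3 drive.py path.dat
python3 - <<'E'
from h import *
im,K,E=grab('wrist','w16'); cv2.imwrite('pics/w16b.png',cv2.resize(im,(800,600),interpolation=cv2.INTER_CUBIC)); print(pose()[0])
E
```

```text
ee_pos: [619.6, 170.9, 48.6]
wrist_force: [3.6, 0.5, -2.6]
ee_pos: [619.6, 171.0, 48.5]
wrist_force: [-0.3, 0.7, 4.8]
ee_pos: [619.8, 171.0, 48.4]
wrist_force: [-3.0, -0.2, 13.0]
time: 67.25
ee_pos: [429.7, -120.8, 246.1]
tool_rot: [-3.141, 0.005, 0.001]
wrist_force: [0.1, 0.7, 0.1]
width: 50.2
finger_force: 0.0
[ 430.19 -119.97  246.12]
```

View pics/w16b.png

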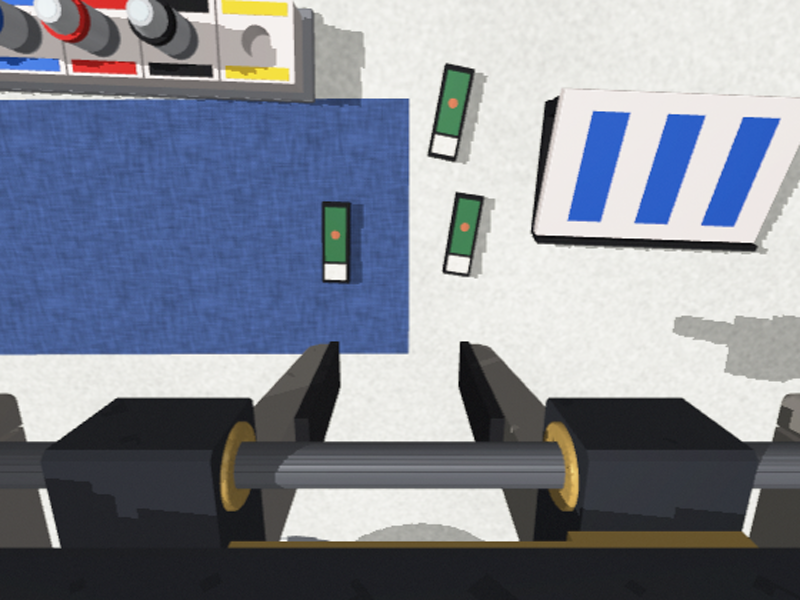

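The wrist view shows three slides, at about (451,112), (464,234) and (336,242). The rest is at upper right with strips at about (599,166), (670,169) and (741,171), and black and red are seated.

Run:
```python
from h import *
im,K,E=load('w16')
S=dict(s1=[(447,65),(474,70),(456,160),(429,155)],s2=[(457,194),(484,198),(469,275),(443,271)],s3=[(323,203),(349,203),(348,282),(323,282)])
for k,q in S.items():
    P=np.array([ray((u*.7,v*.7),10,K,E)[:2] for u,v in q]); L=(P[0]+P[1]-P[2]-P[3])/2; W=(P[0]+P[3]-P[1]-P[2])/2
    print(k,P.mean(0),"len",np.linalg.norm(L),"wid",np.linalg.norm(W),"yaw",np.arctan2(L[1],L[0]))
h=cv2.cvtColor(im,cv2.COLOR_BGR2HSV).astype(int); m=(abs(h[...,0]-109)<9)&(h[...,1]>150)&(h[...,2]>140)
C=[]
for at in ((599,166),(670,169),(741,171)):
    c,a=blob(m,np.array(at)*.7); C.append(ray(c,34,K,E)); print(c/.7,a,C[-1])
for z1,z2 in ((46,22),):
    for t,b in (((614.5,112),(585,220)),((687,114.5),(652,223)),((762,118),(720,225))):
        A,B=ray((t[0]*.7,t[1]*.7),z1,K,E),ray((b[0]*.7,b[1]*.7),z2,K,E); print("strip",A,B,(A+B)/2,np.linalg.norm(A-B),"yaw",np.arctan2(*(A-B)[[1,0]]))
d=C[0]-C[2]; print("across yaw",np.arctan2(-d[0],d[1]),np.linalg.norm(d))
A,B=ray((561*.7,89*.7),34+15.5,K,E),ray((536*.7,235*.7),18.5,K,E); print("left edge",A,B,np.linalg.norm(A-B))
to(455,-59,60)
```

```text
s1 [ 564.26 -165.89] len 73.78065984607719 wid 23.939650132060056 yaw -0.18603395658025332
s2 [ 459.14 -179.76] len 71.89131437400218 wid 25.051805751671576 yaw -0.15422406065398173
s3 [452.01 -60.96] len 73.6791313856786 wid 23.83260062888982 yaw -0.045788294183273064
[597.38 164.57] 1837 [ 520.26 -287.12   34.  ]
[668.45 167.26] 1835 [ 517.91 -347.18   34.  ]
[739.29 170.04] 1835 [ 515.5  -407.22   34.  ]
strip [ 559.24 -290.97   46.  ] [ 473.64 -286.58   22.  ] [ 516.44 -288.78   34.  ] 89.01076467800962 yaw -0.051246435504755175
strip [ 557.23 -348.62   46.  ] [ 470.82 -346.88   22.  ] [ 514.02 -347.75   34.  ] 89.69492748135436 yaw -0.020190289506076264
strip [ 554.46 -408.55   46.  ] [ 468.88 -408.1    22.  ] [ 511.67 -408.33   34.  ] 88.89066213838203 yaw -0.005232054022559717
across yaw -0.039611812333884784 120.20015847534563
left edge [ 575.32 -245.93   49.5 ] [ 460.1  -244.87   18.5 ] 119.31603230903234
shift [ 24.83 -60.84 186.16] turn
```

```bash
echo '46 11 -29.5 0 0 0 0.046
46 11 -29.5 0 0 0 0
46 0 0 45 0 0 0
46 0 0 45 0 0 0
46 0 0 45 0 0 0
46 0 0 45 0 0 0
46 0 0 30 0 0 0
46 0 0 0 0 0 0' > path.dat && python3 drive.py path.dat 20 >/dev/null; echo '46 0 0 0 0 0 0
46 0 0 0 0 0 0' > path.dat && python3 drive.py path.dat|sed -n 1,4p
python3 - <<'E'
from h import *
to(452,-61,4,[3.1416,0,0])
im,K,E=grab('wrist','w17'); h=cv2.cvtColor(im,cv2.COLOR_BGR2HSV).astype(int); m=(abs(h[...,0]-72)<20)&(h[...,1]>70)&(h[...,2]>50)
at=proj((455,-61,10),K,E); c,a=blob(m,at); print(at,c,a,ray(c,10,K,E))
E
```

```text
time: 68.3
ee_pos: [455.7, -61.9, 38.5]
tool_rot: [3.139, -0.071, 0.006]
wrist_force: [0.1, 0.1, 0.7]
shift [-3.85 -0.77 34.48] turn [ 0.   -0.   -0.04]
[278.98 238.7 ] [277.77 229.56] 1933 [461.65 -60.47  10.  ]
```

```bash
echo '46 -2.5 -1 20 0 0 0
46 0 0 10 0 0 0
46 0 0 4 0 0 0
46 0 0 0 0 0 0
46 0 0 0 0 0 0' > path.dat && python3 drive.py path.dat|sed -n '2p;4p'; echo '15 0 0 0 0 0 0
15 0 0 0 0 0 0
15 0 0 0 0 0 0
15 0 0 0 0 0 0
15 0 0 0 0 0 0
15 0 0 0 0 0 0' > path.dat && python3 drive.py path.dat
```

```text
ee_pos: [451.8, -60.9, 3.0]
wrist_force: [0.8, -0.2, 0.1]
time: 69.45
ee_pos: [451.5, -60.8, 2.7]
tool_rot: [3.14, -0.073, 0.001]
wrist_force: [-0.1, -0.3, 3.4]
width: 25.7
finger_force: 20.0
```

```bash
echo '15 0 0 -15 0 0 0
15 0 0 -45 0 0 0
15 0 0 -45 0 0 0
15 0 0 0 0 0 0
15 0 0 0 0 0 0' > path.dat && python3 drive.py path.dat; python3 -c "
from h import *
to(513,-407.3,108,(Ro.from_rotvec([0,0,-0.04])*Ro.from_rotvec([3.14159,0,0])).as_rotvec())"
```

```text
time: 69.95
ee_pos: [451.8, -60.9, 108.0]
tool_rot: [3.14, -0.073, 0.003]
wrist_force: [-0.5, -0.2, -2.1]
width: 25.7
finger_force: 20.0
shift [ 77.16 343.22   0.37] turn [ 0.   -0.   -0.01]
```

```bash
echo '15 9.65 42.9 0 0 0 0
15 9.65 42.9 0 0 0 0
15 9.65 42.9 0 0 0 0
15 9.65 42.9 0 0 0 0
15 9.65 42.9 0 0 0 0
15 9.65 42.9 0 0 0 0
15 9.65 42.9 0 0 0 0
15 9.65 42.9 0 0 0 0' > path.dat && python3 drive.py path.dat>/dev/null; echo '15 0 0 0 0 0.131 0
15 0 0 0 0 0.131 0
15 0 0 0 0 0 0
15 0 0 0 0 0 0' > path.dat && python3 drive.py path.dat|sed -n 1,4p
cat >> h.py <<'E'
Rt=Ro.from_rotvec([0,0,-0.04])*Ro.from_rotvec([np.pi,0,0])*Ro.from_rotvec([0,0.2618,0])
def rest(x,y,up):  # TCP pose above the slope: point (x,y) world, up mm along the normal
    n=-Rt.as_matrix()[:,2]; P=np.array([x,y,34+.268*(x-(513.5+(y+347.5)*.04))])+n*(up+2.8); to(*P,Rt.as_rotvec())
E
python3 -c "
from h import *
rest(513,-407.3,10)"
```

```text
time: 71.15
ee_pos: [511.2, -406.0, 105.4]
tool_rot: [3.112, -0.074, 0.403]
wrist_force: [-0.0, -0.5, -0.8]
shift [-16.32   1.37  56.24] turn [-0.    0.   -0.01]
```

```bash
echo '15 -8 0.7 28 0 0 0
15 -8.3 0.7 28 0 0 0
15 0 0 0 0 0 0
15 0 0 0 0 0 0
15 0 0 0 0 0 0' > path.dat && python3 drive.py path.dat|sed -n 2,4p; python3 -c "
from h import *
rest(513,-407.3,0)"; for i in 1 2; do echo '15 0 0 4 0 0 0
15 0 0 0 0 0 0' > path.dat && python3 drive.py path.dat|sed -n '2p;4p'; done;  for i in 1 2; do echo '15 0 0 1 0 0 0
15 0 0 0 0 0 0' > path.dat && python3 drive.py path.dat|sed -n '2p;4p'; done
```

```text
ee_pos: [512.7, -409.4, 51.4]
tool_rot: [3.105, -0.07, 0.412]
wrist_force: [0.6, 0.2, -0.2]
shift [-4.23 -2.18 13.52] turn [ 0. -0. -0.]
ee_pos: [512.7, -408.8, 46.0]
wrist_force: [0.1, 0.1, -1.0]
ee_pos: [513.1, -408.3, 41.0]
wrist_force: [-0.4, 0.6, -0.5]
ee_pos: [513.4, -408.5, 40.2]
wrist_force: [-1.0, 0.1, -0.4]
ee_pos: [513.8, -408.5, 39.3]
wrist_force: [0.2, -0.6, -1.6]
```

```bash
for i in 1 2 3 4; do echo '15 0 0 1 0 0 0
15 0 0 0 0 0 0' > path.dat && python3 drive.py path.dat|sed -n '2p;4p'; done
```

```text
ee_pos: [514.0, -408.5, 38.3]
wrist_force: [0.4, 0.1, -0.7]
ee_pos: [514.3, -408.5, 37.3]
wrist_force: [0.4, -0.1, -0.9]
ee_pos: [514.4, -408.6, 37.3]
wrist_force: [-3.2, 2.4, 5.5]
ee_pos: [514.4, -408.6, 37.2]
wrist_force: [-9.3, 5.9, 13.8]
```

```bash
echo '15 0 0 -1.5 0 0 0
36 0 0 0 0 0 0
36 0 0 0 0 0 0
36 0 0 0 0 0 0
36 0 0 -15 0 0 0
36 0 0 -30 0 0 0
36 0 0 -30 0 0 0
36 0 0 0 0 -0.131 0' > path.dat && python3 drive.py path.dat|sed -n '2p;4,5p'; echo '46 0 0 0 0 -0.131 0
46 0 0 0 0 0 0.114
46 0 0 0 0 0 0' > path.dat && python3 drive.py path.dat|sed -n 2,3p; python3 -c "
from h import *
to(459.1,-179.8,40,(Ro.from_rotvec([0,0,-0.16])*Ro.from_rotvec([np.pi,0,0])).as_rotvec())"
```

```text
ee_pos: [492.8, -409.6, 114.1]
wrist_force: [0.5, -0.3, 0.5]
width: 35.9
ee_pos: [495.8, -407.7, 110.4]
tool_rot: [3.131, -0.25, 0.001]
shift [ -72.55 -219.25   70.13] turn [ 0. -0.  0.]
```

```bash
echo '46 -14.5 -43.9 0 0 0 0
46 -14.5 -43.9 0 0 0 0
46 -14.5 -43.9 0 0 0 0
46 -14.5 -43.9 0 0 0 0
46 -14.5 -43.9 0 0 0 0
46 0 0 30 0 0 0
46 0 0 30 0 0 0
46 0 0 0 0 0 0' > path.dat && python3 drive.py path.dat>/dev/null; echo '46 0 0 0 0 0 0
46 0 0 0 0 0 0' > path.dat && python3 drive.py path.dat|sed -n 1,4p
cat >> h.py <<'E'
def slides(im,K,E,z=10):   # centre and yaw of each slide from its green window (centre 8 mm up its length)
    h=cv2.cvtColor(im,cv2.COLOR_BGR2HSV).astype(int); m=((abs(h[...,0]-72)<20)&(h[...,1]>70)&(h[...,2]>40)).astype(np.uint8)
    for c in cv2.findContours(m,cv2.RETR_EXTERNAL,cv2.CHAIN_APPROX_NONE)[0]:
        if cv2.contourArea(c)<250: continue
        P=np.array([ray(p,z,K,E)[:2] for p in cv2.boxPoints(cv2.minAreaRect(c))]); a,b=P[1]-P[0],P[2]-P[1]; L=max(a,b,key=np.linalg.norm); L=L*np.sign(L[0]); u=L/np.linalg.norm(L)
        print("window",P.mean(0),"size",np.linalg.norm(a),np.linalg.norm(b),"yaw",np.arctan2(u[1],u[0]),"centre",P.mean(0)-8*u)
E
python3 - <<'E'
from h import *
slides(*load('w16')); print(); slides(*grab('wrist','w18')); to(459.1,-179.8,3)
E
```

```text
time: 75.35
ee_pos: [459.5, -180.5, 51.3]
tool_rot: [3.13, -0.251, 0.004]
wrist_force: [0.3, 0.1, 0.5]
window [460.07 -60.59] size 19.625297875518445 50.11528555497738 yaw -0.03368063696451432 centre [452.08 -60.32]
window [ 467.44 -180.36] size 50.89677672311401 20.13891917750616 yaw -0.15455478093414252 centre [ 459.53 -179.13]
window [ 573.11 -166.44] size 50.48643821996778 19.81591106901552 yaw -0.19340939956661485 centre [ 565.26 -164.9 ]

window [ 467.53 -180.03] size 19.018711387009123 50.48882444751013 yaw -0.1503402801953035 centre [ 459.62 -178.83]
window [ 573.23 -166.04] size 19.239253915978836 50.740016242190876 yaw -0.18792500017116592 centre [ 565.37 -164.55]
shift [-0.74 -0.78 48.28] turn
```

```bash
echo '46 0 -1.4 25 0 0 0
46 0 0 17 0 0 0
46 0 0 5.5 0 0 0
46 0 0 0 0 0 0
46 0 0 0 0 0 0' > path.dat && python3 drive.py path.dat|sed -n '2p;4p'; echo '15 0 0 0 0 0 0
15 0 0 0 0 0 0
15 0 0 0 0 0 0
15 0 0 0 0 0 0
15 0 0 0 0 0 0
15 0 0 0 0 0 0' > path.dat && python3 drive.py path.dat|sed -n 2,6p; echo '15 0 0 -15 0 0 0
15 0 0 -45 0 0 0
15 0 0 -45 0 0 -0.11
15 0 0 0 0 0 0
15 0 0 0 0 0 0' > path.dat && python3 drive.py path.dat|sed -n 2,6p;  python3 -c "
from h import *
to(513,-347.3,108,(Ro.from_rotvec([0,0,-0.04])*Ro.from_rotvec([np.pi,0,0])).as_rotvec())"
```

```text
ee_pos: [459.6, -178.8, 3.2]
wrist_force: [-1.0, 0.1, -0.1]
ee_pos: [459.2, -178.4, 2.6]
tool_rot: [3.131, -0.251, 0.001]
wrist_force: [-1.8, 0.4, 5.4]
width: 25.7
finger_force: 20.0
ee_pos: [459.1, -178.3, 107.5]
tool_rot: [3.14, -0.08, 0.002]
wrist_force: [0.3, 1.0, -0.2]
width: 25.4
finger_force: 20.0
shift [ 62.44 166.08  -0.27] turn [ 0.   -0.   -0.01]
```

```bash
echo '15 15.6 41.5 0 0 0 0
15 15.6 41.5 0 0 0 0
15 15.6 41.5 0 0 0 0
15 15.6 41.5 0 0 0 0
15 0 0 0 0 0.131 -0.01
15 0 0 0 0 0.131 0
15 0 0 0 0 0 0
15 0 0 0 0 0 0' > path.dat && python3 drive.py path.dat|sed -n 2,6p; python3 -c "
from h import *
rest(513.5,-347.5,8)"
```

```text
ee_pos: [511.3, -346.0, 105.0]
tool_rot: [3.112, -0.066, 0.403]
wrist_force: [-0.3, -0.9, -0.4]
width: 25.6
finger_force: 20.0
shift [-15.9    1.59  58.41] turn [-0.  0. -0.]
```

```bash
echo '15 -8 0.5 29 0 0 0
15 -8 0.5 29 0 0 0
15 0 0 0 0 0 0
15 0 0 0 0 0 0
15 0 0 0 0 0 0' > path.dat && python3 drive.py path.dat|sed -n 2,4p; python3 -c "
from h import *
rest(513.5,-347.5,0)"; echo '15 0 0 4 0 0 0
15 0 0 2 0 0 0
15 0 0 0 0 0 0' > path.dat && python3 drive.py path.dat|sed -n '2p;4p';  for i in 1 2 3 4; do echo '15 0 0 1 0 0 0
15 0 0 0 0 0 0' > path.dat && python3 drive.py path.dat|sed -n '2p;4p'; done
```

```text
ee_pos: [513.7, -349.0, 49.0]
tool_rot: [3.105, -0.061, 0.412]
wrist_force: [0.3, -0.8, 0.8]
shift [-4.21 -1.54 11.62] turn [ 0. -0.  0.]
ee_pos: [513.8, -348.1, 41.2]
wrist_force: [-0.0, 0.2, -0.3]
ee_pos: [514.0, -348.0, 40.0]
wrist_force: [1.0, 0.1, -0.1]
ee_pos: [514.2, -348.0, 38.9]
wrist_force: [1.1, -0.4, -0.5]
ee_pos: [514.5, -348.0, 37.9]
wrist_force: [0.1, 0.1, -1.0]
ee_pos: [514.7, -348.0, 37.0]
wrist_force: [0.4, 0.9, -0.7]
```

```bash
for i in 1 2; do echo '15 0 0 1 0 0 0
15 0 0 0 0 0 0' > path.dat && python3 drive.py path.dat|sed -n '2p;4p'; done
```

```text
ee_pos: [515.0, -348.1, 36.6]
wrist_force: [-2.4, 1.8, 4.6]
ee_pos: [515.1, -348.2, 36.6]
wrist_force: [-8.9, 4.3, 13.6]
```

Contact made. I'll release, retreat, and go for the last slide at (565.3,−164.7), yaw −0.19.

```bash
echo '15 0 0 -1.5 0 0 0
36 0 0 0 0 0 0
36 0 0 0 0 0 0
36 0 0 0 0 0 0
36 0 0 -15 0 0 0
36 0 0 -30 0 0 0
36 0 0 -30 0 0 0
36 0 0 0 0 -0.131 0' > path.dat && python3 drive.py path.dat|sed -n '2p;4,5p'; echo '46 0 0 0 0 -0.131 0
46 0 0 0 0 0 0.147
46 0 0 0 0 0 0' > path.dat && python3 drive.py path.dat|sed -n 2,3p; python3 -c "
from h import *
slides(*grab('wrist','w19'))
to(565.3,-164.6,55,(Ro.from_rotvec([0,0,-0.188])*Ro.from_rotvec([np.pi,0,0])).as_rotvec())"
```

```text
ee_pos: [493.5, -348.5, 112.3]
wrist_force: [1.5, 0.0, 1.0]
width: 35.8
ee_pos: [496.2, -347.0, 108.6]
tool_rot: [3.128, -0.293, -0.0]
window [ 515.3 -346. ] size 23.387783459016244 53.854912659724064 yaw -0.016364064690916006 centre [ 507.3  -345.87]
window [ 515.44 -416.62] size 23.52704792659242 55.67550454021716 yaw -0.06738410935394697 centre [ 507.45 -416.08]
window [ 573.11 -166.74] size 19.92465441126535 52.08780706438942 yaw -0.17308090051630787 centre [ 565.23 -165.36]
shift [  35.13 -192.02   53.56] turn [0. 0. 0.]
```

```bash
echo '46 8.8 -48 0 0 0 0
46 8.8 -48 0 0 0 0
46 8.8 -48 0 0 0 0
46 8.8 -48 0 0 0 0
46 0 0 30 0 0 0
46 0 0 22 0 0 0
46 0 0 0 0 0 0
46 0 0 0 0 0 0' > path.dat && python3 drive.py path.dat>/dev/null; echo '46 0 0 0 0 0 0' > path.dat && python3 drive.py path.dat|sed -n 1,4p
python3 - <<'E'
from h import *
slides(*grab('wrist','w20')); to(565.3,-164.7,2.8,(Ro.from_rotvec([0,0,-0.188])*Ro.from_rotvec([np.pi,0,0])).as_rotvec())
E
```

```text
time: 81.85
ee_pos: [566.6, -166.2, 58.6]
tool_rot: [3.126, -0.293, 0.004]
wrist_force: [-0.6, -0.8, 0.2]
window [ 572.9  -166.31] size 19.69302298501789 49.85307488733736 yaw -0.17652630955478338 centre [ 565.03 -164.91]
shift [-1.88 -1.34 55.9 ] turn [ 0. -0.  0.]
```

```bash
echo '46 -1 -1 30 0 0 0
46 0 0 20 0 0 0
46 0 0 5 0 0 0
46 0 0 0 0 0 0
46 0 0 0 0 0 0' > path.dat && python3 drive.py path.dat|sed -n '2p;4p'; echo '15 0 0 0 0 0 0
15 0 0 0 0 0 0
15 0 0 0 0 0 0
15 0 0 0 0 0 0
15 0 0 0 0 0 0
15 0 0 0 0 0 0' > path.dat && python3 drive.py path.dat|sed -n 2,6p; echo '15 0 0 -15 0 0 0
15 0 0 -45 0 0 0
15 0 0 -45 0 0 -0.145
15 0 0 0 0 0 0
15 0 0 0 0 0 0' > path.dat && python3 drive.py path.dat|sed -n 2,6p;  python3 -c "
from h import *
to(514,-287.5,108,(Ro.from_rotvec([0,0,-0.04])*Ro.from_rotvec([np.pi,0,0])).as_rotvec())"
```

```text
ee_pos: [566.2, -164.8, 3.6]
wrist_force: [0.1, 0.4, 0.5]
ee_pos: [565.6, -164.4, 2.7]
tool_rot: [3.127, -0.293, 0.002]
wrist_force: [-0.8, 0.4, 5.5]
width: 25.7
finger_force: 20.0
ee_pos: [565.9, -164.4, 108.8]
tool_rot: [3.139, -0.068, 0.004]
wrist_force: [-0.4, -0.7, -0.8]
width: 25.4
finger_force: 20.0
shift [-46.54 125.26   0.88] turn [ 0. -0. -0.]
```

```bash
echo '15 -15.5 41.8 0 0 0 0
15 -15.5 41.8 0 0 0 0
15 -15.5 41.8 0 0 0 0
15 0 0 0 0 0.131 0
15 0 0 0 0 0.131 0
15 0 0 0 0 0 0
15 0 0 0 0 0 0' > path.dat && python3 drive.py path.dat|sed -n 2,6p; python3 -c "
from h import *
rest(514.5,-287.5,8)"
```

```text
ee_pos: [512.1, -286.7, 105.8]
tool_rot: [3.111, -0.068, 0.403]
wrist_force: [0.1, -0.4, 0.4]
width: 25.7
finger_force: 20.0
shift [-16.14   0.84  59.61] turn [-0.  0. -0.]
```

```bash
echo '15 -8 0.2 29.5 0 0 0
15 -8 0.2 29.5 0 0 0
15 0 0 0 0 0 0
15 0 0 0 0 0 0
15 0 0 0 0 0 0' > path.dat && python3 drive.py path.dat|sed -n 2,4p; echo '15 0 0 4 0 0 0
15 0 0 4 0 0 0
15 0 0 0 0 0 0' > path.dat && python3 drive.py path.dat|sed -n '2p;4p';  for i in 1 2 3; do echo '15 0 0 1 0 0 0
15 0 0 0 0 0 0' > path.dat && python3 drive.py path.dat|sed -n '2p;4p'; done
```

```text
ee_pos: [514.9, -288.8, 48.0]
tool_rot: [3.105, -0.064, 0.412]
wrist_force: [0.8, -0.8, -0.1]
ee_pos: [515.2, -287.7, 38.1]
wrist_force: [-0.7, -0.4, 0.0]
ee_pos: [515.4, -287.8, 37.2]
wrist_force: [0.3, 0.1, -0.1]
ee_pos: [515.8, -288.0, 36.4]
wrist_force: [0.7, -0.3, 0.0]
ee_pos: [515.8, -288.0, 36.3]
wrist_force: [-7.6, 2.6, 10.4]
```

```bash
echo '15 0 0 -1.5 0 0 0
36 0 0 0 0 0 0
36 0 0 0 0 0 0
36 0 0 0 0 0 0
36 0 0 -15 0 0 0
36 0 0 -30 0 0 0
36 0 0 -30 0 0 0
36 0 0 0 0 -0.131 0' > path.dat && python3 drive.py path.dat|sed -n '2p;4,5p'; echo '46 0 0 0 0 -0.131 0
46 -12 -25 -35 0 0 0
46 -12 -25 -35 0 0 0
46 -12 -25 -35 0 0 0
46 -12 -25 -35 0 0 0
46 -12 -25 -35 0 0 0
46 0 0 0 0 0 0
46 0 0 0 0 0 0' > path.dat && python3 drive.py path.dat|sed -n 1,3p
python3 - <<'E'
from h import *
im,K,E=grab('wrist','w21'); t,Kt,Et=grab('top','t21'); b,Ks,Es=grab('scene','s21')
for n,p in (("green",(622.2,231)),("blue",(619.85,171)),("red",(617.5,111.1)),("black",(615.1,51.2))):
    for nm,I,k,e in (("w",im,K,E),("t",t,Kt,Et)):
        at=proj((*p,93),k,e)
        if 0<at[0]<560 and 0<at[1]<420:
            try: c,a=tip(I,at); print(n,nm,at,c,a)
            except Exception as ex: print(n,nm,at,"none")
r=cv2.resize(im[:,:],(400,300),interpolation=cv2.INTER_AREA)
f=lambda x,w,h:cv2.resize(x,(w,h),interpolation=cv2.INTER_CUBIC)
A=f(im[0:240,160:560],800//2,240); B=f(t[190:270,180:460],400,240) ; 
top=np.hstack([f(im[0:250,200:560],400,278),f(t[195:275,360:475],400,278)])
bot=np.hstack([f(b[200:280,230:390],500,300),f(b[165:215,90:190],300,300)])
cv2.imwrite('pics/fin.png',np.vstack([top,bot]))
E
```

```text
ee_pos: [494.3, -288.0, 112.6]
wrist_force: [1.7, -0.2, 0.3]
width: 36.1
time: 87.2
ee_pos: [441.8, -159.4, 284.8]
tool_rot: [3.139, -0.065, 0.003]
green t [201.67 200.33] none
blue t [224.2  200.78] none
red w [21.64 43.05] [20.69 43.6 ] 282
red t [246.66 201.24] none
black w [77.41 43.01] [76.71 33.08] 724
black t [269.09 201.71] none
```

View pics/fin.png

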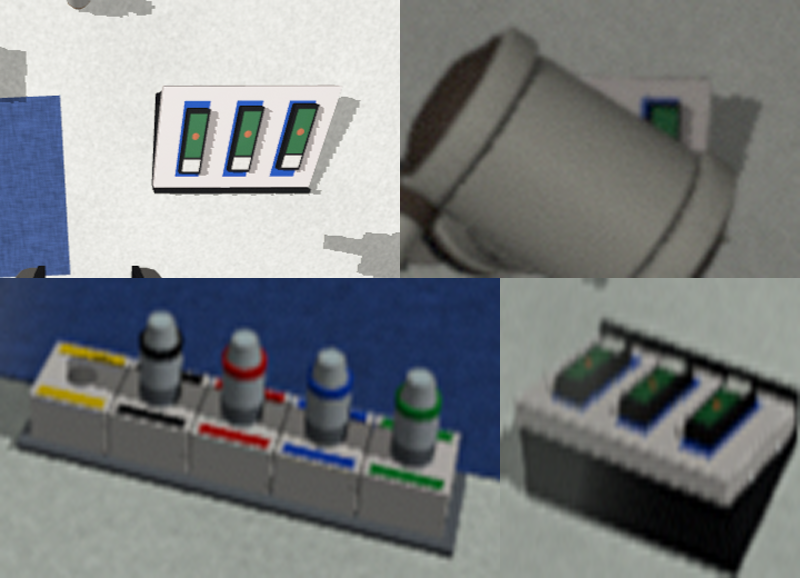

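The final view shows black, red, blue and green evenly seated in their own bores, with tips at (160,315), (244,333), (330,352) and (420,371) on one line. All three slides lie flat on their strips, so I'm handing it in.

```bash
python3 -c "
from rig import env
print(env.job_done())"
```

```text
the job is handed in; nothing more can be done
None
```

I handed the job in at about 87 s: the green, blue, red and black objectives are home in their own bores (there was no yellow), and all three slides lie flat and lengthwise on the rest, as the last camera pictures show; the red objective tipped over onto the blocks once and was stood up and refitted.

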